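# Pack the preparation tray

## Robot

A 6-joint arm with a two-finger parallel gripper is mounted at the origin on a cart in front of the work surface, level with it; the furniture and walls round the work are solid. World frame = base frame: x ahead of the robot, y to its left, z up, the work surface at z = 0. Lengths are in mm, angles in rad, forces in N, time in s.
With the tool pointing down it reaches from about 325 to 750 mm from the base axis. Payload 7.6 kg.
Tool frame: the origin (TCP) lies at the very end of the fingers, on their centre line; the grasp point (between the pads) lies 19 mm behind it; z points along the fingers, y is the line along which they close (so a half turn about z gives the same grasp; the last joint's range is limited). The gripper opens to 85 mm and grips with 20 to 120 N. Pads are 22 mm wide; open, the fingers measure 114 mm over their backs; the gripper's body (76 mm by 85 mm) begins 54 mm behind the grasp point. The pads swing forward as they close: fully open they stand 13 mm farther back than shut.
Start: joints at [1.186, 0.052, 1.401, -0, 1.689, -0.07], TCP at [162.538, 499.229, 209.023] pointing down, gripper open.
Joint ranges: [-2.9, 2.9], [-0.91, 2.17], [0.12, 2.37], [-1.06, 4.2], [0.26, 2.73], [-2.93, 2.93]. Speed limits (rad/s): [2.57, 2.57, 3.01, 3.14, 3.14, 3.14].

## Interface

Orientations are given as a 3x3 rotation matrix whose columns are the frame's x, y, z axes.
In Python, from workcell import sense, grab_frame, finish_job, cut_out, pinpoint gives the robot as it stands.
- The arm moves only by the shell command python3 -m crank 'ROWS' [FORCE]. ROWS is JSON, a list of rows, each an object with "fingers": the opening, from -1 (shut) to 1 (fully open), so that 0 is half open; "xyz": the shift along the tool's x, y, z in m, a list of three; "roll": the turn about the tool's z in rad. A call has 1 to 8 rows; each row shifts and turns the commanded pose from where the row before left it, along the tool's axes as they then stand; what a row does not reach is not made up. A row lasts 1/10 s, in which the tool goes at most 50 mm and 8.59 degrees, less where a joint would pass 70% of its speed; a pose out of reach is approached as far as the arm can. A call is refused whole if a number of a shift passes 0.05 or a number of a turn 0.15, either way. A call with a gripper value outside its range is refused whole. The fingers move at their own pace and stop on an object; FORCE is the grip in N (left out, the last holds). Time passes only in rows, so rows that do not move let the fingers close. It gives the time, the measured TCP pose, the force, the opening and the grip force at its end, in the units of the state.
- sense(): the state, without advancing time (a new reading comes with each control period).
- grab_frame(name): name is "scene" or "top" or "wrist"; returns a dict with "image" (420x560x3 uint8, red, green, blue), "fovy" (degrees; the focal length in pixels is half the picture's height over the tangent of half this angle, whatever the lens; pixels are square), "cx", "cy" (the principal point, pixels), "position" and "rotation" of the camera in the world. Camera axes: x right, y down, z forward; pixel columns grow to the right and rows downward; lengths in mm; the calibration is good to about 2 mm. A picture is of the moment at which its call begins. There is no depth.
- finish_job(): hands the job in; it is judged then, once.
Trained networks look in a picture, given as the dict that the camera call returned (one of the last four; its "shot" number tells which), for a name from the list of things; names that differ only in an ending like _2 or _b are one class to them, and where a whole thing is asked for, a point or a joint stands for the part that bears it (a point fixed in the world has none). Each returns a list of dicts, best first, with "confidence" (0 to 1); they miss things now and then, are a little off and sometimes report something else, mostly with a low value. They report only what shows in the picture. A call takes as long as a camera call. They do not tell look-alikes from the thing itself.
- cut_out(label, picture): "pixels" (420x560 bool, what is visible of it) and "box" ([left, top, right, bottom] in pixels, round what is visible of it).
- pinpoint(label, picture): "point" ([column, row] in pixels: a listed point, or the origin of a listed thing).
The state is a dict: "time": time; "joint_positions": joint angles; "qvel": joint speeds; "joint_efforts": joint torques, N m; "eef_pos": TCP position; "tcp_rot": TCP orientation; "contact_force": force on the tool from outside, world axes, zero at the start; "torque": the same for the moment, N m; "gripper_width": opening from 0.0 (shut) to 1.0 (fully open); "grasp_force": force on a finger pad.
Only numpy, scipy, OpenCV 4.12 (cv2) and the standard library are available. Lean on these libraries where they do the work, as an engineer would, in place of code of your own. Each camera call takes 0.05 s, during which the arm holds its last target. There are 200 camera calls.

## Task

Pack the preparation tray for the next insect-mounting session: stand the red-lidded jar (the one out on the bench, not those in the row along the wall) and the little dark reagent bottle upright in the wooden blocks bored for them (wide bore for the jar, narrow one for the bottle), lay the short steel tweezers in the grey pair of saddles and the small syringe with the blue tip in the blue pair, each lying level in both saddles with its middle over the middle of the pair. The inserts sit in the tray in a different order each time. Keep the jar and the bottle upright all the way, and leave the long black tweezers and the large green-tipped syringe lying where they are.

Things in the scene. Friction and masses are not known exactly. Their poses are not given: they have to be found in the camera images.
- red_jar: Specimen jar with a dark red lid, loose, upright, out on the open bench (similar jars in the row at the back are fixed scenery). Round, body 40 mm across, lid 44 mm across (from 70 mm up), 88 mm tall, 24 to 42 g. Origin: centre of its underside; z up its axis. Belongs in jar_well.
- dark_bottle: Small reagent bottle with dark green-black contents and a white cap, loose, standing upright. Round, 24 to 26 mm across, 46 mm tall, 14 g. Origin: centre of its underside; z up its axis. Belongs in bottle_well.
- steel_tweezers: Short bright steel tweezers, loose, lying flat: 101 mm long, 14 mm wide at the bowed middle, 9 mm high, 18 g; they behave as one stiff piece. Origin: centre of the underside; x along the length, y across, z up. Grip across the middle. Belong in tweezer_saddles.
- small_syringe: The smaller of two clear syringes, light blue tip, loose, lying on its side: 120 mm long, barrel 16 mm thick from x = -54 to +42 mm, flange 26 mm wide at x = -54 mm, thin tip at +x; the plunger does not move; 12 g. Origin: underside of the barrel at mid-length; x along the barrel to the tip, z up. Grip across the barrel at the origin. Belongs in syringe_saddles.
- black_tweezers: Long black tweezers, loose, lying flat: 151 mm long, 14 mm wide, 9 mm high. Origin: centre of the underside; x along the length. A look-alike: not part of the kit, stays where it lies.
- large_syringe: The larger clear syringe, green tip, loose, lying on its side: 137 mm long, barrel 26 mm thick, flange 41 mm wide. Origin: underside of the barrel at mid-length; x along the barrel to the tip. A look-alike: not part of the kit, stays where it lies.
- jar_well: Brown wooden block with a wide bore, fixed in the aluminium tray (162 mm x, 238 mm y, rim 19 mm high): 73 x 67 mm, 32 mm high; bore 54 mm wide, 25 mm deep, 3 mm chamfer. Origin: centre of its underside, under the bore, 3 mm above the worktop; z up; bore floor at z = 7 mm. The bored blocks stand 76 mm apart along x at the tray's +y end, in either order.
- bottle_well: Brown wooden block with a narrow bore, fixed in the tray in line with jar_well: 73 x 67 mm, 24 mm high; bore 38 mm wide, 16 mm deep, 3 mm chamfer. Origin: centre of its underside, under the bore, 3 mm above the worktop; z up, x along the tray's short side; bore floor at z = 8 mm.
- tweezer_saddles: White plate with two GREY Y saddles, fixed in the tray; the steel tweezers lie along its x (either way round) over both. Origin: centre of its underside, 3 mm above the worktop; z up. Saddles at x = -27 and +27 mm, 9 mm thick, 45 mm finger gap between; floors 17 mm wide at z = 19 mm, prongs flare to 32 mm at z = 30 mm. The two pairs lie 72 mm apart in y, 84 mm from the bores.
- syringe_saddles: White plate with two BLUE Y saddles, fixed in the tray; the small syringe's barrel lies along its x (either way round) over both. Origin: centre of its underside, 3 mm above the worktop; z up. Saddles at x = -27 and +27 mm, 9 mm thick, 45 mm finger gap between; floors 9 mm wide at z = 19 mm, prongs flare to 32 mm at z = 30 mm. It may change places with tweezer_saddles.
There are look-alikes about, which are no part of the job. Leave any purple, turquoise or yellow look-alike of the dark_bottle alone.

How it is judged (in metres and radians):
At the end, for the whole second after the job is handed in: Jar and bottle stand on their own bore's floor (4 mm), within 12 mm of its axis, upright within 7 deg; steel tweezers and small syringe lie level (7 deg) down in both saddles of their own pair, along it (10 deg), lengthwise centred to 14 mm; all at rest; look-alikes within 30 mm of their places (horizontal distance between red_jar and jar_well below 0.012 m and z of red_jar in the frame of jar_well between 0.003 and 0.011 m and angle between each of red_jar, dark_bottle's own z axis and vertical below 0.12 rad and horizontal distance between dark_bottle and bottle_well below 0.012 m and z of dark_bottle in the frame of bottle_well between 0.004 and 0.012 m and x of steel_tweezers in the frame of tweezer_saddles between -0.014 and 0.014 m and y of steel_tweezers in the frame of tweezer_saddles between -0.008 and 0.008 m and z of steel_tweezers in the frame of tweezer_saddles between 0.014 and 0.025 m and angle between the x axis of steel_tweezers and the x axis of tweezer_saddles, either way round below 0.17 rad and angle between steel_tweezers's own x axis and vertical between 1.45 and 1.69 rad and x of small_syringe in the frame of syringe_saddles between -0.014 and 0.014 m and y of small_syringe in the frame of syringe_saddles between -0.01 and 0.01 m and z of small_syringe in the frame of syringe_saddles between 0.014 and 0.025 m and angle between the x axis of small_syringe and the x axis of syringe_saddles, either way round below 0.17 rad and angle between small_syringe's own x axis and vertical between 1.45 and 1.69 rad and linear speed of each of red_jar, dark_bottle, steel_tweezers, small_syringe below 0.02 m/s and distance of each of black_tweezers, large_syringe from where it was at the start of the episode below 0.03 m); the robot touches nothing.
It fails at once if the jar or the bottle is tipped by more than 40 degrees (angle between any of red_jar, dark_bottle's own z axis and vertical above 0.7 rad).
It fails at once if the black tweezers or the large syringe is carried off or pushed 40 mm away (distance of any of black_tweezers, large_syringe from where it was at the start of the episode above 0.04 m).
It also fails if it takes over 115 s, if anything falls off the work surface, if the arm or the gripper's body presses on something with over 40 N, if the wrist force passes 120 N, or if a joint passes its speed limit or range.

## Working session

There is one attempt and no reset: what is moved stays moved. The work goes in short steps, Python scripts to look and compute and a shell command to move; the robot and the scene stay as the last step left them, time stands still between calls to the robot, and variables do not carry over. Pictures are saved under pics/ and viewed, at most 14 in all, crops included, and the job is handed in when it is done.

```bash
mkdir -p pics; cat > h.py <<'E'
import numpy as np, cv2
from workcell import *
NAMES="red_jar dark_bottle steel_tweezers small_syringe black_tweezers large_syringe jar_well bottle_well tweezer_saddles syringe_saddles".split()
def ray(f,p):
    fl=f["image"].shape[0]/2/np.tan(np.radians(f["fovy"])/2)
    d=np.array([(p[0]-f["cx"])/fl,(p[1]-f["cy"])/fl,1.0])
    return np.array(f["position"]),np.array(f["rotation"])@d
def onz(f,p,z):
    o,d=ray(f,p); return (o+d*(z-o[2])/d[2])
def proj(f,P):
    fl=f["image"].shape[0]/2/np.tan(np.radians(f["fovy"])/2)
    q=np.array(f["rotation"]).T@(np.array(P)-np.array(f["position"]))
    return [f["cx"]+fl*q[0]/q[2],f["cy"]+fl*q[1]/q[2]]
def save(f,n,k=1):
    im=f["image"][:,:,::-1]
    cv2.imwrite("pics/"+n,cv2.resize(im,None,fx=k,fy=k))
E
python3 - <<'E'
from h import *
s=sense(); print(s["time"],s["eef_pos"],np.round(s["tcp_rot"],3).tolist())
np.set_printoptions(precision=1,suppress=True)
for n in ("top","scene"):
    f=grab_frame(n); save(f,n+"0.png",1.4)
    print(n,f["position"],np.round(f["rotation"],2).tolist(),f["fovy"],f["cx"],f["cy"])
    for l in NAMES:
        zz={"jar_well":3,"bottle_well":3,"tweezer_saddles":3,"syringe_saddles":3}.get(l,0)
        for r in pinpoint(l,f)[:4]:
            print(l,round(r["confidence"],2),np.array(r["point"]),onz(f,r["point"],zz)[:2])
E
```

```text
0.0 [162.3973329  498.88276254 208.16614805] [[-0.951, 0.31, -0.001], [0.31, 0.951, -0.001], [0.0, -0.002, -1.0]]
top [ 454.9   14.8 1042.2] [[0.02, -1.0, 0.09], [-1.0, -0.01, 0.02], [-0.02, -0.09, -1.0]] 52.439890702310755 281.11484671185866 208.11651339665906
red_jar 0.69 [151.1 190.6] [590.3 356.5]
dark_bottle 0.72 [158.1 164.2] [656.8 341.9]
dark_bottle 0.66 [200.4 174.4] [632.4 235.4]
dark_bottle 0.65 [226.1 158.3] [673.8 172.6]
dark_bottle 0.53 [203.2 203.4] [560.2 226. ]
steel_tweezers 0.42 [374.  229.2] [ 502.9 -193.2]
small_syringe 0.79 [200.1 243.9] [460.7 230.4]
black_tweezers 0.59 [422.6 242.3] [ 472.9 -310.4]
large_syringe 0.66 [162.  238.8] [471.7 324.5]
jar_well 0.73 [257.9 225.1] [508.5  89.7]
bottle_well 0.76 [257.9 190.2] [594.4  91.5]
tweezer_saddles 0.68 [294.8 208.1] [551.5   0.2]
syringe_saddles 0.65 [324.4 207. ] [555.2 -72.1]
scene [ 21.5 870.1 749.5] [[-0.83, -0.33, 0.45], [-0.56, 0.49, -0.67], [0.0, -0.81, -0.59]] 47.05427555534408 271.836996629825 205.53938973743132
red_jar 0.86 [184.3 283.7] [594.5 363.3]
dark_bottle 0.69 [207.6 245.3] [635.3 238.2]
dark_bottle 0.68 [229.7 253.3] [574.5 231. ]
dark_bottle 0.65 [212.7 223.3] [679.7 166.4]
dark_bottle 0.57 [274.6 268.7] [459.6 214.9]
small_syringe 0.61 [274.4 270.7] [456.4 220.4]
small_syringe 0.48 [242.2 293.7] [473.6 316.3]
large_syringe 0.95 [243.1 294.1] [471.4 316.1]
jar_well 0.66 [283.  225.7] [526.5  78.3]
bottle_well 0.61 [260.  220.8] [585.2  94.3]
tweezer_saddles 0.95 [292.2 207.5] [548.5   0.8]
syringe_saddles 0.64 [303.3 195.9] [552.  -60.8]
```

View pics/top0.png

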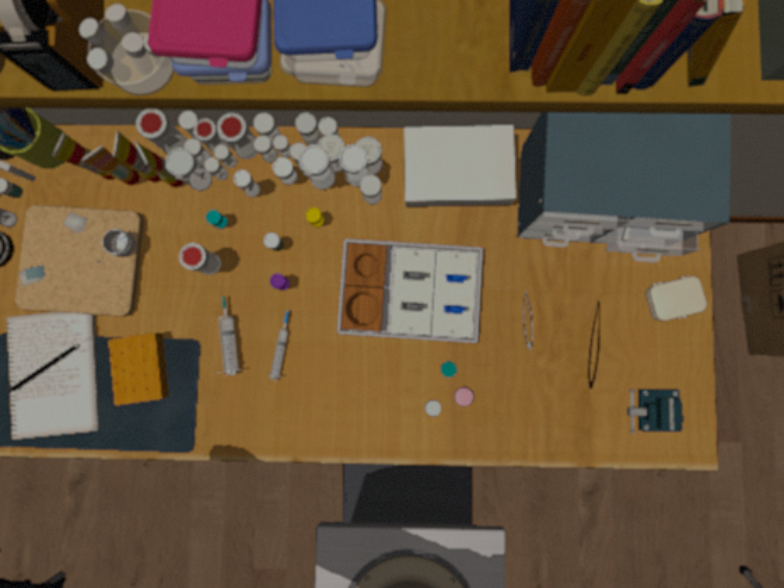

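View pics/scene0.png

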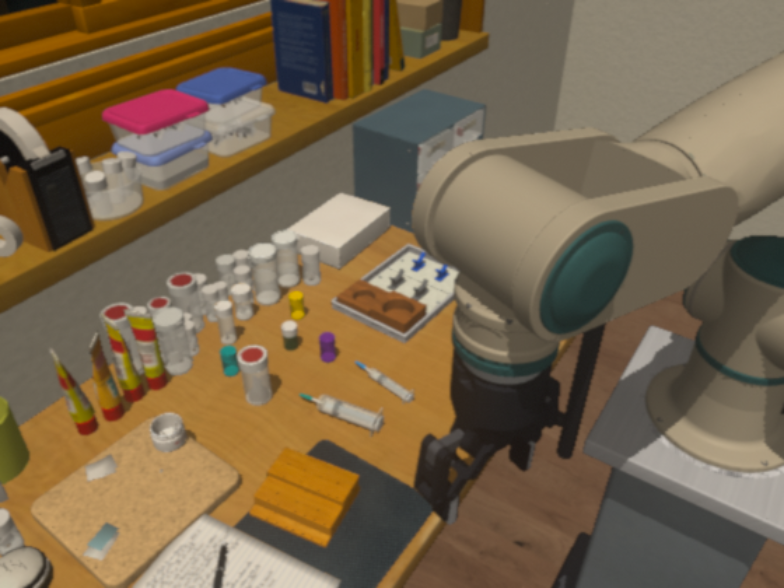

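The top view (784 px wide) shows the red-lidded jar at (195,258), white-capped dark bottle at (272,241), small syringe at (283,345), and steel tweezers at (528,322). The tray runs from (340,240) to (482,340), with the wide bore nearest the robot, then the grey saddles, then the blue ones. The scene view agrees: the dark bottle is at (290,335). The purple, turquoise and yellow bottles are look-alikes.

```bash
python3 -m crank '[{"roll":-0.105,"xyz":[0,0,0],"fingers":0.2},{"roll":-0.105,"xyz":[0,0,0],"fingers":0.2},{"roll":-0.105,"xyz":[0,0,0],"fingers":0.2},{"roll":0,"xyz":[-0.036,-0.02,0],"fingers":0.2},{"roll":0,"xyz":[-0.036,-0.02,0],"fingers":0.2},{"roll":0,"xyz":[-0.036,-0.02,0],"fingers":0.2},{"roll":0,"xyz":[-0.036,-0.02,0],"fingers":0.2}]' 40
python3 -m crank '[{"roll":0,"xyz":[-0.036,-0.02,0],"fingers":0.2},{"roll":0,"xyz":[-0.036,-0.02,0],"fingers":0.2},{"roll":0,"xyz":[-0.036,-0.02,0],"fingers":0.2},{"roll":0,"xyz":[-0.036,-0.02,0],"fingers":0.2},{"roll":0,"xyz":[-0.036,-0.02,0],"fingers":0.2},{"roll":0,"xyz":[-0.036,-0.02,0],"fingers":0.2}]'
cat >> h.py <<'E'
np.set_printoptions(precision=1,suppress=True)
def look(cam,names,png=None,zs=None):
    s=sense(); R=np.array(s["tcp_rot"]); print("t",s["time"],"tcp",np.array(s["eef_pos"]),"yawx",round(np.degrees(np.arctan2(R[1,0],R[0,0])),1),"grip",s["gripper_width"])
    f=grab_frame(cam)
    if png: save(f,png)
    for l in names:
        for r in pinpoint(l,f)[:3]:
            z=(zs or {}).get(l,3 if "well" in l or "sadd" in l else 0)
            print(l,round(r["confidence"],2),np.array(r["point"]),onz(f,r["point"],z)[:2])
        for r in cut_out(l,f)[:2]:
            m=r["pixels"]; yx=np.argwhere(m)
            c=cv2.minAreaRect(yx[:,::-1].astype(np.float32))
            P=np.array([onz(f,q,(zs or {}).get(l,5))[:2] for q in cv2.boxPoints(c)])
            a,b=P[1]-P[0],P[2]-P[1]; L=a if np.hypot(*a)>np.hypot(*b) else b
            print("   cut",round(r["confidence"],2),r["box"],"rectc",P.mean(0),"size",np.hypot(*a),np.hypot(*b),"yaw",np.degrees(np.arctan2(L[1],L[0])))
    return f
E
python3 - <<'E'
from h import *
look("wrist",["dark_bottle","red_jar","jar_well","bottle_well","small_syringe"],"w1.png")
E
```

```text
time: 1.8
eef_pos: [307.8, 418.4, 209.1]
tcp_rot: [[-1.0, -0.001, 0.0], [-0.001, 1.0, 0.0], [-0.0, 0.0, -1.0]]
contact_force: [-0.2, 1.0, 0.5]
gripper_width: 0.603
grasp_force: 0.0
time: 2.4
eef_pos: [524.0, 298.3, 209.0]
tcp_rot: [[-1.0, -0.0, 0.0], [-0.0, 1.0, 0.0], [-0.0, 0.0, -1.0]]
contact_force: [-0.0, 0.4, -0.8]
gripper_width: 0.598
grasp_force: 0.0
t 2.4 tcp [524.  298.3 209. ] yawx -180.0 grip 0.5984347711412952
dark_bottle 0.93 [179.5 293.1] [679.3 175. ]
dark_bottle 0.82 [234.8 259. ] [631.3 247.2]
dark_bottle 0.77 [311.  287.2] [670.9 341.8]
   cut 0.91 [225.4, 251.3, 240.1, 290.8] rectc [643.4 241.4] size 23.984915373361734 48.016646807916615 yaw -2.034343690387126
   cut 0.76 [301.8, 278.9, 325.0, 316.2] rectc [685.1 347.1] size 27.508492151694977 56.79737937486882 yaw 8.785714453549065
red_jar 0.56 [328.6 233.3] [597.4 360.4]
jar_well 0.79 [ 88.4 170. ] [520.   89.5]
   cut 0.64 [32.9, 135.1, 119.6, 210.5] rectc [524.   73.9] size 89.60681075107752 87.79204988153093 yaw 89.97201939699303
bottle_well 0.59 [ 95.6 232.4] [594.8  84.6]
   cut 0.8 [49.3, 203.6, 121.8, 271.9] rectc [605.5  73. ] size 81.34582969961976 83.63473364140262 yaw -5.114457507121262
small_syringe 0.72 [211.9 114.9] [461.3 229.7]
   cut 0.85 [196.1, 49.7, 228.9, 171.3] rectc [456.6 232. ] size 120.61464175803384 24.80447522596024 yaw 174.16882482239208
```

View pics/w1.png

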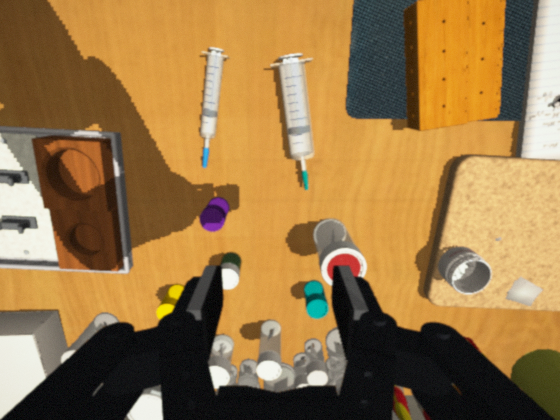

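Wrist view: the dark bottle's white cap is at (231,268), the jar at (340,250), the purple bottle at (214,213) and the tray's bores at left. I'll hover over the bottle and take a closer look.

```bash
python3 -m crank '[{"roll":0,"xyz":[-0.036,0.02,0],"fingers":0},{"roll":0,"xyz":[-0.036,0.019,0],"fingers":0},{"roll":0,"xyz":[-0.036,0.019,0],"fingers":0}]' >/dev/null
python3 - <<'E'
from h import *
s=sense(); print(s["eef_pos"])
E
```

```text
[631.2 358.3 209.7]
```

I got the y sign wrong there; going back at a safe height.

```bash
python3 -m crank '[{"roll":0,"xyz":[0,-0.04,0],"fingers":0},{"roll":0,"xyz":[0,-0.04,0],"fingers":0},{"roll":0,"xyz":[0,-0.038,0],"fingers":0},{"roll":0,"xyz":[0.02,0,0.04],"fingers":0},{"roll":0,"xyz":[0.02,0,0.04],"fingers":0},{"roll":0,"xyz":[0,0,0],"fingers":0}]' >/dev/null
python3 - <<'E'
from h import *
f=look("wrist",["dark_bottle"],"w2.png"); print(f["position"],f["rotation"])
f2=look("top",["dark_bottle"],None)
E
```

```text
t 3.85 tcp [583.5 237.8 119.1] yawx -179.9 grip 0.49893540913185774
dark_bottle 0.71 [388.8 290.1] [675.  344.3]
dark_bottle 0.64 [288.8 245.2] [628.9 248.5]
dark_bottle 0.63 [266.6 175.6] [564.3 228.8]
   cut 0.96 [248.4, 161.9, 287.4, 204.8] rectc [569.1 228.8] size 29.032800465951315 36.281457976129786 yaw 0.3999469518645391
   cut 0.92 [270.3, 236.9, 300.0, 290.6] rectc [643.4 244.1] size 28.479606695457264 49.26193724423834 yaw 1.2233076092572794
[505.4 239.1 284.2] [[-0.   1.   0.3]
 [ 1.   0.  -0. ]
 [-0.   0.3 -1. ]]
t 4.0 tcp [592.3 240.2 132.2] yawx -180.0 grip 0.4979003813961847
dark_bottle 0.44 [201.9 200.8] [566.6 229.5]
dark_bottle 0.44 [226.2 157.7] [675.3 172.4]
   cut 0.45 [219.6, 150.3, 229.2, 161.1] rectc [681.  174.8] size 24.58838980345186 35.66394466662435 yaw -134.2984663986302
```

View pics/w2.png

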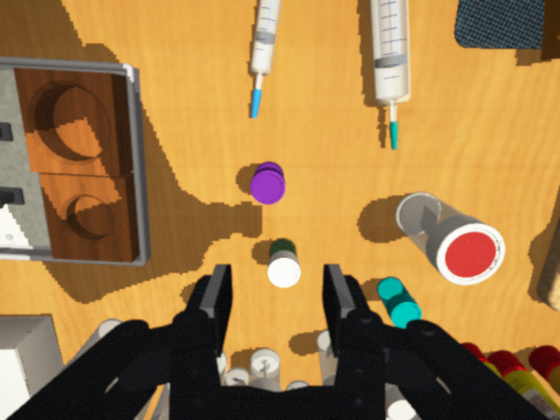

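The white cap is at (284,267) and the purple bottle is well clear at (267,183). I'll compute the cap position at z = 46 and use this frame for the wells and the jar as well.

```bash
python3 - <<'E'
from h import *
f=grab_frame("wrist"); s=sense(); print(s["eef_pos"])
save(f,"w3.png")
for l in ["dark_bottle","red_jar","jar_well","bottle_well"]:
    for r in pinpoint(l,f): print(l,round(r["confidence"],2),np.array(r["point"]),onz(f,r["point"],3 if "well" in l else 0)[:2])
    for r in cut_out(l,f): print("  cut",round(r["confidence"],2),r["box"])
hsv=cv2.cvtColor(f["image"],cv2.COLOR_RGB2HSV)
# white cap
m=((hsv[:,:,1]<60)&(hsv[:,:,2]>150)).astype(np.uint8)
n,_,st,c=cv2.connectedComponentsWithStats(m)
for i in range(1,n):
    if 200<st[i,4]<2500: print("white",st[i],c[i],onz(f,c[i],46)[:2])
m=((hsv[:,:,1]>150)&((hsv[:,:,0]<6)|(hsv[:,:,0]>172))&(hsv[:,:,2]>90)).astype(np.uint8)
n,_,st,c=cv2.connectedComponentsWithStats(m)
for i in range(1,n):
    if st[i,4]>500: print("red",st[i],c[i],onz(f,c[i],88)[:2])
E
```

```text
[592.6 240.  132.1]
dark_bottle 0.94 [282.6 230. ] [632.3 246.3]
dark_bottle 0.82 [379.5 268.9] [673.9 342.2]
dark_bottle 0.76 [208.6 269.6] [674.4 173.6]
dark_bottle 0.7 [261.3 158. ] [563.9 227.2]
  cut 0.82 [269.8, 220.1, 294.6, 265.6]
  cut 0.78 [181.9, 260.6, 214.1, 303.6]
  cut 0.77 [369.6, 256.8, 410.0, 302.5]
  cut 0.72 [242.7, 143.5, 281.2, 187.1]
  cut 0.23 [246.5, 3.8, 275.4, 100.7]
red_jar 0.61 [405.9 194.2] [597.2 358.7]
  cut 0.78 [383.5, 173.4, 490.5, 260.4]
jar_well 0.65 [ 92.  106.1] [520.1  87.8]
jar_well 0.37 [279.8 229. ] [630.1 243.6]
  cut 0.63 [16.8, 52.8, 133.6, 159.2]
bottle_well 0.74 [102.8 191.8] [593.8  84.4]
  cut 0.7 [40.8, 153.6, 138.8, 242.3]
white [ 248    0   25   81 1080] [259.6  30.5] [471.  229.4]
white [113  47  22  38 285] [127.1  60.5] [489.2 139.2]
white [388 175  44  36 222] [405.  186.7] [577.8 338.8]
white [ 425  199   65   61 1312] [457.2 228.8] [612.6 384.9]
white [264 234  32  32 774] [280.1 250.2] [631.2 243.4]
white [101 300  31  22 472] [116.3 309.9] [688.3 101. ]
white [ 241  328   39   64 1486] [262.7 361.6] [744.9 227.6]
white [ 57 346  31  25 417] [ 69.2 355.9] [737.9  50.1]
white [223 347  24  18 281] [234.3 354.4] [736.6 201.7]
white [280 359  28  32 455] [294.4 374.3] [759.9 257.2]
white [313 360  25  26 458] [326.1 373.5] [759. 287.]
white [141 404  28  16 294] [155.3 413.7] [808.9 120.7]
red [ 434  210   47   42 1533] [456.8 230.4] [596.6 360.6]
```

```bash
python3 -m crank '[{"roll":0,"xyz":[-0.039,0.004,0.01],"fingers":0},{"roll":0,"xyz":[0,0,0.03],"fingers":0},{"roll":0,"xyz":[0,0,0.03],"fingers":0},{"roll":0,"xyz":[0,0,0.022],"fingers":0},{"roll":0,"xyz":[0,0,0.02],"fingers":0},{"roll":0,"xyz":[0,0,0],"fingers":0},{"roll":0,"xyz":[0,0,0],"fingers":0}]' 30
python3 - <<'E'
from h import *
f=look("wrist",["dark_bottle"],"w4.png")
E
```

```text
time: 5.3
eef_pos: [629.7, 243.4, 17.4]
tcp_rot: [[-1.0, -0.0, -0.0], [-0.0, 1.0, 0.0], [0.0, 0.0, -1.0]]
contact_force: [0.4, 0.2, 0.7]
gripper_width: 0.495
grasp_force: 0.0
t 5.3 tcp [629.7 243.4  17.4] yawx -180.0 grip 0.495297989918276
dark_bottle 0.83 [162.4 311.3] [676.5 171.7]
dark_bottle 0.77 [248.8 127. ] [563.6 229.2]
dark_bottle 0.73 [442.7 304.8] [671.9 347.4]
   cut 0.83 [252.7, 228.8, 298.5, 313.4] rectc [646.2 242.7] size 30.27646343343784 54.69063774223685 yaw 1.3414172563901228
   cut 0.78 [139.9, 297.4, 181.1, 328.9] rectc [672.7 171.6] size 27.041614019506504 17.974355247105013 yaw 135.43773284244597
```

View pics/w4.png

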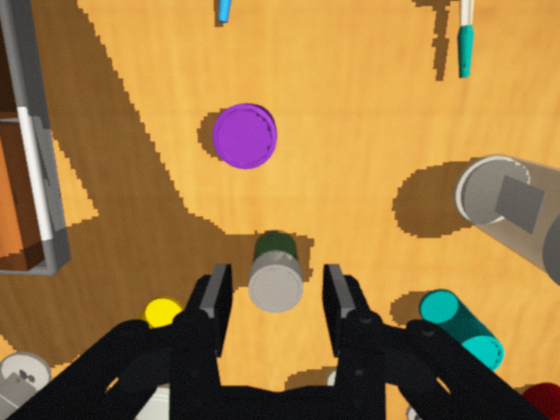

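The bottle stands between the fingers at (276,285). Grip it, lift, and move toward its well.

```bash
python3 -m crank '[{"roll":0,"xyz":[0,0,0],"fingers":-1},{"roll":0,"xyz":[0,0,0],"fingers":-1},{"roll":0,"xyz":[0,0,0],"fingers":-1},{"roll":0,"xyz":[0,0,0],"fingers":-1},{"roll":0,"xyz":[0,0,0],"fingers":-1}]' 30
python3 -m crank '[{"roll":0,"xyz":[0,0,-0.015],"fingers":-1},{"roll":0,"xyz":[0,0,-0.03],"fingers":-1},{"roll":0,"xyz":[0,0,-0.03],"fingers":-1},{"roll":0,"xyz":[0.01,-0.02,-0.025],"fingers":-1},{"roll":0,"xyz":[0.015,-0.03,0],"fingers":-1},{"roll":0,"xyz":[0.01,-0.03,0],"fingers":-1},{"roll":0,"xyz":[0,-0.02,0],"fingers":-1},{"roll":0,"xyz":[0,0,0],"fingers":-1}]' 30
python3 - <<'E'
from h import *
f=look("wrist",["dark_bottle","bottle_well","jar_well","tweezer_saddles"],"w5.png")
E
```

```text
time: 5.95
eef_pos: [630.2, 243.6, 18.3]
tcp_rot: [[-1.0, -0.0, 0.002], [-0.0, 1.0, 0.001], [-0.002, 0.001, -1.0]]
contact_force: [0.1, 0.1, 5.5]
gripper_width: 0.221
grasp_force: 29.5
time: 6.75
eef_pos: [594.6, 141.0, 117.9]
tcp_rot: [[-1.0, 0.003, 0.0], [0.003, 1.0, -0.0], [-0.0, -0.0, -1.0]]
contact_force: [1.0, -0.7, 0.1]
gripper_width: 0.221
grasp_force: 29.1
t 6.75 tcp [594.6 141.  117.9] yawx 179.8 grip 0.22069561004931124
dark_bottle 0.94 [493.5 277.7] [676.1 345.6]
dark_bottle 0.73 [278.5 247.4] [644.1 142.7]
dark_bottle 0.69 [514.9  35.5] [470.8 320.1]
   cut 0.98 [258.0, 227.5, 296.2, 311.7] rectc [665.4 139.9] size 37.84248095786227 84.63840375157575 yaw 0.907343398086153
   cut 0.59 [479.4, 263.0, 540.1, 314.2] rectc [684.5 360.6] size 28.987948143793748 73.86074013618213 yaw 51.498600593066
bottle_well 0.61 [211.7 193.4] [591.9  85.6]
jar_well 0.85 [209.5 104.5] [519.2  88.6]
jar_well 0.32 [104.2 147.8] [552.8   0.1]
   cut 0.81 [148.3, 46.2, 254.8, 159.3] rectc [520.5  80.2] size 84.1331062469088 78.17693087970426 yaw 171.30026902737757
tweezer_saddles 0.92 [107.4 147. ] [552.2   2.8]
   cut 0.98 [44.9, 47.3, 153.6, 232.2] rectc [553.2  -1.5] size 70.66328052190492 153.6621353923689 yaw -3.127807821837075
```

View pics/w5.png

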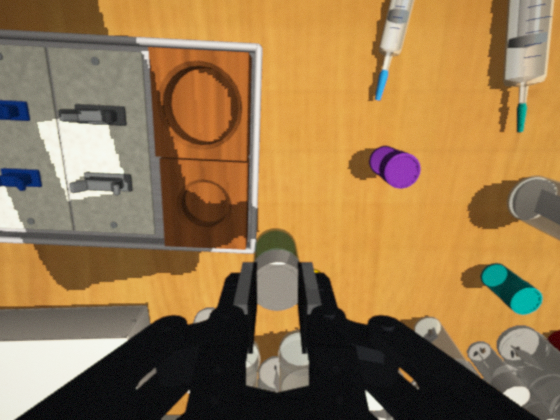

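The bottle is held upright. The bottle bore rim is centred near (205,204), the jar bore near (201,104), the grey saddles at (93,116) and (100,184), and the blue ones at left. Working those out in world coordinates:

```bash
python3 - <<'E'
from h import *
f=grab_frame("wrist")
for n,p,z in [("jarbore",(201,104),35),("botbore",(205,204),27),("gA",(93,116),33),("gB",(100,184),33),("trayTR",(258,46),22),("trayBR",(252,250),22)]: print(n,onz(f,p,z))
for n,c,z,r in [("j",(519,87),35,30),("b",(595,85),27,22)]:
    t=np.linspace(0,2*np.pi,60)
im=f["image"].copy()
for x,y,z,r in [(519.5,87,35,27),(519.5,87,35,30),(595,87,27,19),(595,87,27,22)]:
    P=np.array([proj(f,(x+r*np.cos(a),y+r*np.sin(a),z)) for a in np.linspace(0,6.3,60)]).astype(np.int32)
    cv2.polylines(im,[P],False,(0,255,0),1)
cv2.imwrite("pics/c1.png",cv2.resize(im[:260,:300,::-1],None,fx=2.2,fy=2.2))
E
```

```text
jarbore [518.3  91.7  35. ]
botbore [593.6  87.8  27. ]
gA [526.5  14.4  33. ]
gB [575.9  11.1  33. ]
trayTR [480.2 131.2  22. ]
trayBR [635.7 123.5  22. ]
```

View pics/c1.png

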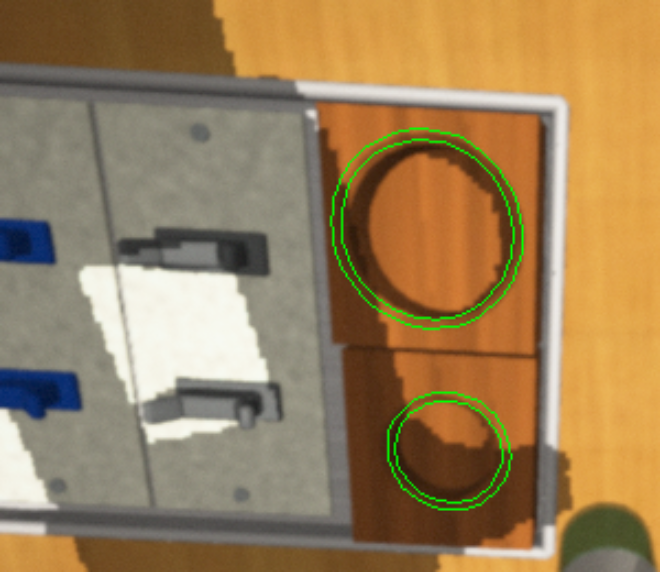

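The projected rims match both bores, so bottle_well is about (594.5,87) and jar_well about (519,89), with the tray yawed about -2.8°. Placing the bottle.

```bash
python3 -m crank '[{"roll":0,"xyz":[0,-0.027,0],"fingers":-1},{"roll":0,"xyz":[0.001,-0.027,0.01],"fingers":-1},{"roll":0,"xyz":[0,0,0.02],"fingers":-1},{"roll":0,"xyz":[0,0,0.02],"fingers":-1},{"roll":0,"xyz":[0,0,0.02],"fingers":-1},{"roll":0,"xyz":[0,0,0.01],"fingers":-1},{"roll":0,"xyz":[0,0,0.006],"fingers":-1},{"roll":0,"xyz":[0,0,0],"fingers":-1}]'
python3 - <<'E'
from h import *
f=look("wrist",["dark_bottle"],"w6.png")
E
```

```text
time: 8.05
eef_pos: [593.4, 89.4, 30.6]
tcp_rot: [[-1.0, -0.0, -0.001], [-0.0, 1.0, 0.0], [0.001, 0.0, -1.0]]
contact_force: [0.1, 0.3, 0.2]
gripper_width: 0.223
grasp_force: 29.1
t 8.05 tcp [593.4  89.4  30.6] yawx -180.0 grip 0.22255697188311133
dark_bottle 0.93 [510.6 189.2] [564.6 229. ]
dark_bottle 0.58 [276.8 247.3] [602.4  89.8]
   cut 0.67 [490.5, 170.2, 559.1, 234.5] rectc [567.  239.9] size 28.362574735685676 50.33824645024739 yaw 66.30060225572151
   cut 0.66 [256.6, 228.3, 296.9, 313.0] rectc [616.3  89. ] size 27.103834600354666 57.88324226575476 yaw 1.132835635601423
```

View pics/w6.png

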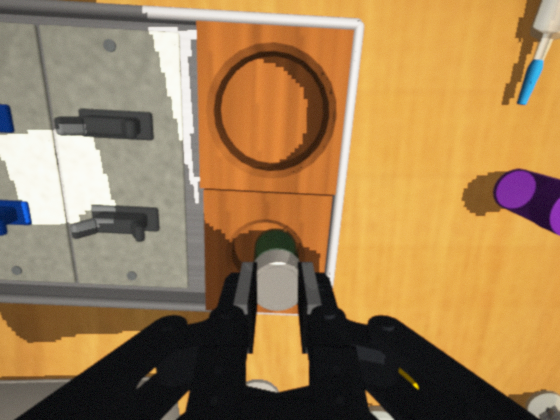

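```bash
python3 - <<'E'
from h import *
f=grab_frame("wrist")
print(onz(f,(268,222),27),onz(f,(268,258),27),onz(f,(233,258),27),onz(f,(303,258),27),"jar",onz(f,(272,111),35), onz(f,(215,111),35),onz(f,(330,111),35),onz(f,(272,48),35),onz(f,(272,171),35))
E
python3 -m crank '[{"roll":0,"xyz":[0,-0.003,0],"fingers":-1},{"roll":0,"xyz":[0,0,0.0015],"fingers":-1},{"roll":0,"xyz":[0,0,0],"fingers":-1}]'
```

```text
[576.7  85.2  27. ] [598.  85.  27.] [598.   65.6  27. ] [598.  104.4  27. ] jar [519.5  87.7  35. ] [519.5  61.7  35. ] [519.5 114.2  35. ] [493.4  87.8  35. ] [547.3  87.6  35. ]
time: 8.55
eef_pos: [593.6, 86.2, 29.5]
tcp_rot: [[-1.0, 0.0, -0.0], [0.0, 1.0, 0.0], [0.0, 0.0, -1.0]]
contact_force: [-0.6, 0.3, -0.4]
gripper_width: 0.225
grasp_force: 29.2
```

```bash
python3 -m crank '[{"roll":0,"xyz":[0,0,0],"fingers":-0.1},{"roll":0,"xyz":[0,0,0],"fingers":-0.1},{"roll":0,"xyz":[0,0,0],"fingers":-0.1},{"roll":0,"xyz":[0,0,-0.02],"fingers":-0.1},{"roll":0,"xyz":[0,0,-0.04],"fingers":0},{"roll":0,"xyz":[0,0,-0.04],"fingers":0},{"roll":0,"xyz":[0,0.04,-0.03],"fingers":0.6},{"roll":0,"xyz":[0,0.04,0],"fingers":0.6}]'
python3 -m crank '[{"roll":0,"xyz":[0,0.04,0],"fingers":0.6},{"roll":0,"xyz":[0,0.04,0],"fingers":0.6},{"roll":0,"xyz":[0,0.04,0],"fingers":0.6},{"roll":0,"xyz":[0,0.04,0],"fingers":0.6},{"roll":0,"xyz":[0,0,0],"fingers":0.6}]'
python3 - <<'E'
from h import *
f=look("wrist",["red_jar","bottle_well","jar_well"],"w7.png")
hsv=cv2.cvtColor(f["image"],cv2.COLOR_RGB2HSV)
m=((hsv[:,:,1]>150)&((hsv[:,:,0]<6)|(hsv[:,:,0]>172))&(hsv[:,:,2]>90)).astype(np.uint8)
n,_,st,c=cv2.connectedComponentsWithStats(m)
for i in range(1,n):
    if st[i,4]>500: print("red",st[i],c[i],onz(f,c[i],88)[:2])
f=grab_frame("top")
for r in pinpoint("dark_bottle",f): print(r,onz(f,r["point"],11))
E
```

```text
time: 9.35
eef_pos: [596.0, 167.0, 166.2]
tcp_rot: [[-1.0, 0.002, 0.01], [0.002, 1.0, 0.002], [-0.01, 0.002, -1.0]]
contact_force: [1.6, 0.1, 0.2]
gripper_width: 0.797
grasp_force: 0.0
time: 9.85
eef_pos: [592.1, 331.1, 158.6]
tcp_rot: [[-1.0, -0.006, -0.001], [-0.006, 1.0, 0.001], [0.001, 0.001, -1.0]]
contact_force: [0.1, -0.7, -0.4]
gripper_width: 0.805
grasp_force: 0.0
t 9.85 tcp [592.1 331.1 158.6] yawx -179.7 grip 0.804585665372139
red_jar 0.78 [305.4 192.7] [600.9 360. ]
   cut 0.76 [283.4, 171.3, 348.8, 244.3] rectc [615.4 370.5] size 54.68010815898343 80.39156136732326 yaw 7.817028638743978
   cut 0.31 [239.0, 0.0, 285.4, 131.0] rectc [487.2 323.2] size 26.600989611279594 106.6386030276675 yaw 9.464348667644813
bottle_well 0.67 [ 23.9 187.8] [596.4  85.2]
   cut 0.67 [1.2, 150.8, 56.8, 233.4] rectc [601.7  89.3] size 52.30339310082976 84.54708364793139 yaw -11.509868765351715
jar_well 0.86 [  7.1 107.1] [521.1  87.6]
   cut 0.91 [0.9, 62.6, 45.1, 150.6] rectc [522.2 101.8] size 36.99352938241727 81.8562696170152 yaw -12.182305955675295
red [ 297  200   42   39 1256] [317.5 219.2] [596.7 361.7]
{'point': [204.1, 203.2], 'confidence': 0.69} [559.6 221.6  11. ]
{'point': [228.0, 157.3], 'confidence': 0.66} [674.  166.3  11. ]
{'point': [260.5, 193.0], 'confidence': 0.58} [586.6  84.4  11. ]
{'point': [157.5, 161.6], 'confidence': 0.51} [661.1 340.2  11. ]
```

The bottle is seated in its well at about (587,84) in the top view. The jar is at (597,361).

```bash
python3 -m crank '[{"roll":0,"xyz":[-0.005,0.03,0],"fingers":0.6},{"roll":0,"xyz":[0,0,0.025],"fingers":0.6},{"roll":0,"xyz":[0,0,0.03],"fingers":0.6},{"roll":0,"xyz":[0,0,0.03],"fingers":0.6},{"roll":0,"xyz":[0,0,0.025],"fingers":0.6},{"roll":0,"xyz":[0,0,0.015],"fingers":0.6},{"roll":0,"xyz":[0,0,0],"fingers":0.6}]'
python3 -m crank '[{"roll":0,"xyz":[0,0,0],"fingers":-1},{"roll":0,"xyz":[0,0,0],"fingers":-1},{"roll":0,"xyz":[0,0,0],"fingers":-1},{"roll":0,"xyz":[0,0,0],"fingers":-1},{"roll":0,"xyz":[0,0,0],"fingers":-1}]' 30
python3 -m crank '[{"roll":0,"xyz":[0,0,-0.015],"fingers":-1},{"roll":0,"xyz":[0,0,-0.03],"fingers":-1},{"roll":0,"xyz":[0,0,-0.035],"fingers":-1},{"roll":0,"xyz":[0.01,-0.02,-0.02],"fingers":-1},{"roll":0,"xyz":[0.02,-0.04,0],"fingers":-1},{"roll":0,"xyz":[0.02,-0.04,0],"fingers":-1},{"roll":0,"xyz":[0.015,-0.04,0],"fingers":-1},{"roll":0,"xyz":[0.012,-0.03,0],"fingers":-1}]' 30
python3 -m crank '[{"roll":0,"xyz":[0,-0.02,0],"fingers":-1},{"roll":0,"xyz":[0,0,0],"fingers":-1},{"roll":0,"xyz":[0,0,0],"fingers":-1}]' 30
python3 - <<'E'
from h import *
f=look("wrist",["red_jar","jar_well","bottle_well"],"w8.png")
E
```

```text
time: 11.0
eef_pos: [597.4, 355.3, 31.8]
tcp_rot: [[-1.0, 0.0, -0.004], [0.0, 1.0, -0.002], [0.004, -0.002, -1.0]]
contact_force: [-0.5, -0.0, 0.6]
gripper_width: 0.8
grasp_force: 0.0
time: 11.5
eef_pos: [599.6, 356.9, 37.0]
tcp_rot: [[-1.0, -0.0, 0.003], [-0.0, 1.0, 0.002], [-0.003, 0.002, -1.0]]
contact_force: [-0.0, -0.5, 5.7]
gripper_width: 0.489
grasp_force: 30.7
time: 12.3
eef_pos: [520.7, 184.4, 135.6]
tcp_rot: [[-1.0, 0.0, 0.001], [0.0, 1.0, 0.0], [-0.001, 0.0, -1.0]]
contact_force: [-0.3, -0.1, 0.0]
gripper_width: 0.493
grasp_force: 30.5
time: 12.6
eef_pos: [521.9, 166.4, 135.4]
tcp_rot: [[-1.0, 0.001, 0.001], [0.001, 1.0, 0.001], [-0.001, 0.001, -1.0]]
contact_force: [0.1, 0.3, -0.6]
gripper_width: 0.49
grasp_force: 30.6
t 12.6 tcp [521.9 166.4 135.4] yawx 180.0 grip 0.4904803401884004
red_jar 0.66 [280.4 228.8] [560.2 170.3]
   cut 0.65 [221.6, 198.3, 326.6, 358.3] rectc [615.  166.5] size 95.2511268852714 175.98745348396434 yaw 2.7769499954564942
jar_well 0.94 [189.1 191.2] [522.2  87.3]
jar_well 0.55 [ 22.8 219.1] [548.9 -70. ]
jar_well 0.4 [196.3 267.5] [599.7  87.8]
   cut 0.58 [134.4, 147.0, 226.2, 241.3] rectc [525.3  78.9] size 78.51750541482018 88.40237301590894 yaw -2.893360924398953
bottle_well 0.73 [190.9 259.1] [590.6  83.3]
   cut 0.91 [145.8, 233.1, 225.1, 307.0] rectc [604.3  79.4] size 75.49092680299083 78.35024358631381 yaw 0.5478114478722147
```

View pics/w8.png

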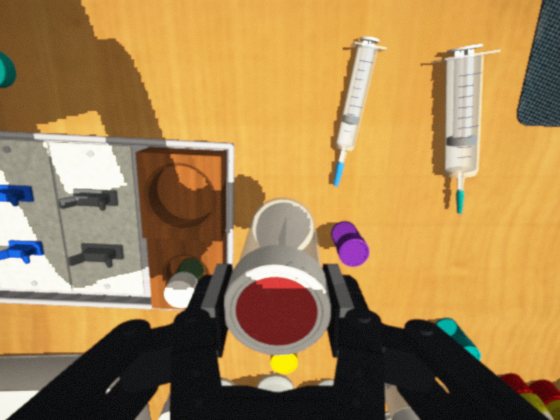

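The jar is held upright and the bottle stands in its bore at (185,282). Move over the wide bore and lower.

```bash
python3 -m crank '[{"roll":0,"xyz":[0,-0.03,0],"fingers":-1},{"roll":0,"xyz":[0,-0.03,0],"fingers":-1},{"roll":0,"xyz":[0.001,-0.018,0],"fingers":-1},{"roll":0,"xyz":[0,0,0.02],"fingers":-1},{"roll":0,"xyz":[0,0,0.02],"fingers":-1},{"roll":0,"xyz":[0,0,0.02],"fingers":-1},{"roll":0,"xyz":[0,0,0.01],"fingers":-1},{"roll":0,"xyz":[0,0,0],"fingers":-1}]' 
python3 -m crank '[{"roll":0,"xyz":[0,0,0.008],"fingers":-1},{"roll":0,"xyz":[0,0,0.005],"fingers":-1},{"roll":0,"xyz":[0,0,0.002],"fingers":-1},{"roll":0,"xyz":[0,0,0],"fingers":-1},{"roll":0,"xyz":[0,0,0],"fingers":-1}]'
python3 - <<'E'
from h import *
f=look("wrist",["red_jar","jar_well"],"w9.png")
E
```

```text
time: 13.75
eef_pos: [519.7, 88.4, 63.0]
tcp_rot: [[-1.0, -0.001, -0.003], [-0.001, 1.0, -0.0], [0.003, -0.0, -1.0]]
contact_force: [0.0, -1.2, -0.5]
gripper_width: 0.491
grasp_force: 30.6
time: 14.25
eef_pos: [520.8, 88.3, 49.9]
tcp_rot: [[-1.0, -0.0, 0.001], [-0.0, 1.0, 0.0], [-0.001, 0.0, -1.0]]
contact_force: [-0.0, 0.3, -0.4]
gripper_width: 0.494
grasp_force: 30.6
t 14.25 tcp [520.8  88.3  49.9] yawx -180.0 grip 0.49359877689837
red_jar 0.82 [277.4 227.6] [524.   89.1]
   cut 0.82 [221.4, 198.8, 330.0, 356.1] rectc [563.7  88.5] size 67.51917219067049 125.6225862209916 yaw 2.813946962770998
   cut 0.84 [216.0, 167.7, 338.9, 267.9] rectc [516.8  88.5] size 70.0360574045363 76.35541747132837 yaw 89.05242984365037
```

View pics/w9.png

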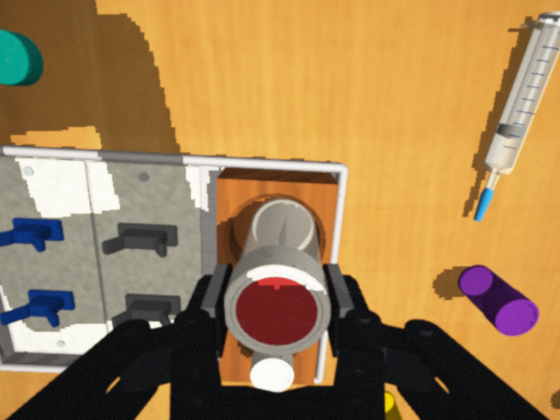

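The jar's foot is inside the bore. Keep lowering until it touches.

```bash
for i in 1 2; do :; done; python3 -m crank '[{"roll":0,"xyz":[0,0,0.003],"fingers":-1},{"roll":0,"xyz":[0,0,0],"fingers":-1},{"roll":0,"xyz":[0,0,0],"fingers":-1}]' | egrep 'eef|contact'
python3 -m crank '[{"roll":0,"xyz":[0,0,0.002],"fingers":-1},{"roll":0,"xyz":[0,0,0],"fingers":-1},{"roll":0,"xyz":[0,0,0],"fingers":-1}]'| egrep 'eef|contact'
```

```text
eef_pos: [521.0, 88.4, 46.9]
contact_force: [0.3, 0.9, 2.9]
eef_pos: [522.1, 88.5, 46.8]
contact_force: [-2.2, -0.1, 12.2]
```

```bash
python3 -m crank '[{"roll":0,"xyz":[0,0,0],"fingers":0.4},{"roll":0,"xyz":[0,0,0],"fingers":0.4},{"roll":0,"xyz":[0,0,0],"fingers":0.4},{"roll":0,"xyz":[0,0,0],"fingers":0.4},{"roll":0,"xyz":[0,0,-0.03],"fingers":0.4},{"roll":0,"xyz":[0,0,-0.04],"fingers":0.4},{"roll":0,"xyz":[0,0,-0.04],"fingers":0.4},{"roll":0,"xyz":[0,0.03,0],"fingers":0.2}]' 
python3 -m crank '[{"roll":0,"xyz":[0.016,0.036,0],"fingers":0},{"roll":0,"xyz":[0.016,0.036,0],"fingers":0},{"roll":0,"xyz":[0.016,0.036,0],"fingers":0},{"roll":0.12,"xyz":[0.014,0,0],"fingers":0},{"roll":0,"xyz":[0,0,0],"fingers":0},{"roll":0,"xyz":[0,0,0],"fingers":0}]' 
python3 - <<'E'
from h import *
f=look("wrist",["small_syringe","red_jar","dark_bottle"],"w10.png",{"small_syringe":8,"red_jar":10,"dark_bottle":11})
E
```

```text
time: 15.9
eef_pos: [523.7, 116.9, 161.2]
tcp_rot: [[-1.0, 0.003, 0.011], [0.003, 1.0, 0.001], [-0.011, 0.001, -1.0]]
contact_force: [0.2, 0.2, -0.7]
gripper_width: 0.602
grasp_force: 0.0
time: 16.5
eef_pos: [458.9, 226.0, 154.5]
tcp_rot: [[-0.993, 0.117, 0.0], [0.117, 0.993, -0.0], [-0.0, -0.0, -1.0]]
contact_force: [0.8, 0.1, -0.4]
gripper_width: 0.498
grasp_force: 0.0
t 16.5 tcp [458.9 226.  154.5] yawx 173.3 grip 0.4977620941739964
small_syringe 0.9 [276.6 185. ] [457.  226.6]
   cut 0.95 [267.1, 121.0, 298.2, 243.9] rectc [455.8 232.1] size 23.943239999441207 118.7818645438479 yaw -5.045808563679581
red_jar 0.8 [151.4 261.5] [520.9  91.1]
   cut 0.57 [85.6, 249.0, 167.8, 329.7] rectc [555.1  58.8] size 109.81428022008798 54.53246319275457 yaw 126.9832158703997
dark_bottle 0.89 [289.3 277.6] [555.2 228.2]
dark_bottle 0.65 [255. 370.] [669.4 176.6]
dark_bottle 0.41 [166. 323.] [594.8  89.8]
   cut 0.94 [242.9, 360.6, 262.4, 389.9] rectc [674.5 173.4] size 36.74703711867739 24.8483566281128 yaw 165.71771117836457
   cut 0.82 [279.5, 271.0, 309.5, 314.8] rectc [571.7 229.5] size 27.017322196226758 54.61887766664826 yaw 3.046518156767937
```

View pics/w10.png

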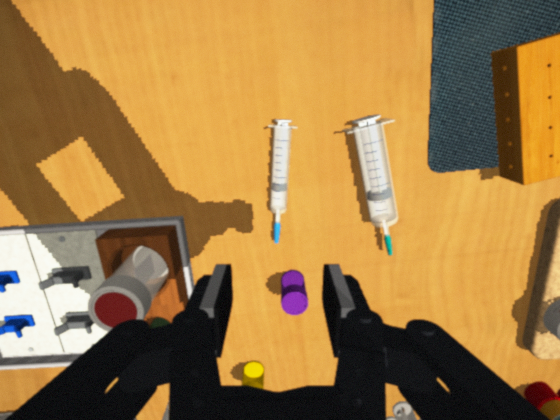

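Jar and bottle stand in their bores. The small syringe runs from its flange at (282,124) to its blue tip at (277,242), directly ahead of the gripper.

```bash
python3 - <<'E'
from h import *
f=grab_frame("wrist"); 
r=cut_out("small_syringe",f)[0]; yx=np.argwhere(r["pixels"])[:,::-1]
P=np.array([onz(f,q,8)[:2] for q in yx]); c=P.mean(0); u=np.linalg.svd(P-c,full_matrices=0)[2][0]; u*=np.sign(u[0])
t=(P-c)@u; print("range",t.min(),t.max(),np.ptp(t)); mid=c+u*(t.min()+54+0.5*0); print("origin",c+u*(t.max()-66),c+u*(t.min()+54),"yaw",np.degrees(np.arctan2(u[1],u[0])))
s=sense(); R=np.array(s["tcp_rot"]); d=(c+u*(t.min()+54+(np.ptp(t)-120)/2))-s["eef_pos"][:2]; print("tool delta",R.T@np.r_[d,0], s["eef_pos"])
E
```

```text
range -47.60246122589089 71.81523237704032 119.41769360293121
origin [450.1 229.8] [450.7 229.7] yaw -9.718901691468828
tool delta [8.7 2.6 0. ] [458.8 226.1 154.4]
```

```bash
python3 -m crank '[{"roll":0.05,"xyz":[0.003,0.002,0.03],"fingers":0},{"roll":0,"xyz":[0,0,0.03],"fingers":0},{"roll":0,"xyz":[0,0,0.03],"fingers":0},{"roll":0,"xyz":[0,0,0.03],"fingers":0},{"roll":0,"xyz":[0,0,0.02],"fingers":0},{"roll":0,"xyz":[0,0,0.008],"fingers":0},{"roll":0,"xyz":[0,0,0],"fingers":0},{"roll":0,"xyz":[0,0,0],"fingers":0}]'
python3 -m crank '[{"roll":0,"xyz":[0,0,0],"fingers":-1},{"roll":0,"xyz":[0,0,0],"fingers":-1},{"roll":0,"xyz":[0,0,0],"fingers":-1},{"roll":0,"xyz":[0,0,0],"fingers":-1},{"roll":0,"xyz":[0,0,0],"fingers":-1},{"roll":0,"xyz":[0,0,0],"fingers":-1}]' 25
python3 -m crank '[{"roll":0,"xyz":[0,0,-0.02],"fingers":-1},{"roll":0,"xyz":[0,0,-0.04],"fingers":-1},{"roll":0,"xyz":[0,0,-0.04],"fingers":-1},{"roll":0,"xyz":[0,0,-0.04],"fingers":-1},{"roll":0,"xyz":[0,0,0],"fingers":-1},{"roll":0,"xyz":[0,0,0],"fingers":-1}]' 25
python3 - <<'E'
from h import *
s=sense()
f=look("wrist",["small_syringe"],"w11.png",{"small_syringe":s["eef_pos"][2]})
r=cut_out("small_syringe",f)[0]; yx=np.argwhere(r["pixels"])[:,::-1]
P=np.array([onz(f,q,s["eef_pos"][2]+3)[:2] for q in yx]); c=P.mean(0); u=np.linalg.svd(P-c,full_matrices=0)[2][0]; u*=np.sign(u[0])
t=(P-c)@u; print("range",t.min(),t.max(),"mid",c+u*(t.min()+t.max())/2,"yaw",np.degrees(np.arctan2(u[1],u[0])))
E
```

```text
time: 17.75
eef_pos: [456.6, 228.9, 7.7]
tcp_rot: [[-0.986, 0.169, 0.002], [0.169, 0.986, 0.001], [-0.002, 0.001, -1.0]]
contact_force: [0.6, -1.0, 0.1]
gripper_width: 0.496
grasp_force: 0.0
time: 18.35
eef_pos: [455.8, 228.7, 6.5]
tcp_rot: [[-0.986, 0.169, 0.0], [0.169, 0.986, 0.0], [-0.0, 0.0, -1.0]]
contact_force: [-0.5, -0.0, 0.6]
gripper_width: -0.002
grasp_force: 0.0
time: 18.95
eef_pos: [456.3, 228.8, 147.3]
tcp_rot: [[-0.986, 0.169, 0.002], [0.169, 0.986, 0.001], [-0.002, 0.001, -1.0]]
contact_force: [-0.4, 0.2, -2.3]
gripper_width: 0.0
grasp_force: 0.0
t 18.95 tcp [456.3 228.8 147.3] yawx 170.3 grip 7.708500710898064e-05
small_syringe 0.72 [274.6 189.1] [419.4 234.7]
small_syringe 0.6 [169.5 334.6] [495.4 159.1]
   cut 0.68 [260.9, 126.9, 290.9, 249.3] rectc [419.  233.3] size 64.42708214460662 13.114890196928474 yaw 165.24587903612763
range -24.647626640398652 38.62740279524535 mid [418.8 235.4] yaw -9.820776702820098
```

View pics/w11.png

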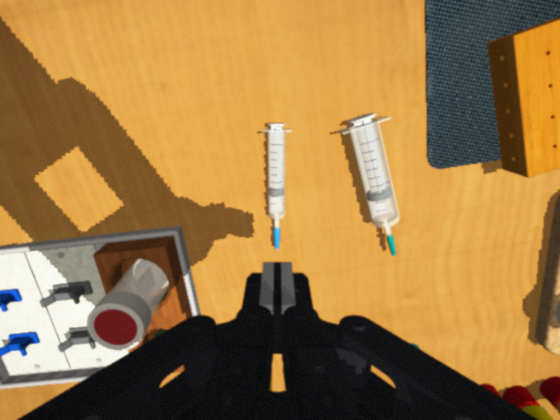

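The grip closed on nothing; the syringe still lies at (276,185). Checking where it is relative to the tool before retrying.

```bash
python3 - <<'E'
from h import *
s=sense(); print(s["eef_pos"],np.round(s["tcp_rot"],3).tolist())
f=grab_frame("wrist"); print(f["position"],proj(f,(456.3,228.8,8)),proj(f,s["eef_pos"]))
r=cut_out("small_syringe",f)[0]; yx=np.argwhere(r["pixels"])[:,::-1]
P=np.array([onz(f,q,8)[:2] for q in yx]); c=P.mean(0); u=np.linalg.svd(P-c,full_matrices=0)[2][0]; u*=np.sign(u[0])
t=(P-c)@u; print("range",t.min(),t.max(),"mid",c+u*(t.min()+t.max())/2,"yaw",np.degrees(np.arctan2(u[1],u[0])))
print(pinpoint("small_syringe",f)[0], onz(f,pinpoint("small_syringe",f)[0]["point"],0))
E
```

```text
[455.1 228.3 144.8] [[-0.986, 0.169, -0.003], [0.169, 0.986, -0.001], [0.003, -0.002, -1.0]]
[375.7 242.9 308.5] [np.float64(277.0915638027415), np.float64(191.308087065628)] [np.float64(275.64812342023987), np.float64(256.44096702904017)]
range -46.31575228652904 73.50641177700982 mid [456.8 228.7] yaw -9.832238699376106
{'point': [276.8, 190.6], 'confidence': 0.82} [457.7 228.3   0. ]
```

The position is right, so the fingertips slid over the barrel. Retry lower, with the fingers narrowed first so they don't swing down from the top.

```bash
python3 -m crank '[{"roll":0,"xyz":[0,0,0.03],"fingers":-0.2},{"roll":0,"xyz":[0,0,0.03],"fingers":-0.2},{"roll":0,"xyz":[0,0,0.03],"fingers":-0.2},{"roll":0,"xyz":[0,0,0.03],"fingers":-0.2},{"roll":0,"xyz":[0,0,0.02],"fingers":-0.35},{"roll":0,"xyz":[0,0,0],"fingers":-0.35},{"roll":0,"xyz":[0,0,0.0055],"fingers":-0.35},{"roll":0,"xyz":[0,0,0],"fingers":-0.35}]' 
python3 -m crank '[{"roll":0,"xyz":[0,0,0],"fingers":-0.35},{"roll":0,"xyz":[0,0,0],"fingers":-1},{"roll":0,"xyz":[0,0,0],"fingers":-1},{"roll":0,"xyz":[0,0,0],"fingers":-1},{"roll":0,"xyz":[0,0,0],"fingers":-1},{"roll":0,"xyz":[0,0,0],"fingers":-1}]' 25
```

```text
time: 20.15
eef_pos: [456.4, 228.9, 1.7]
tcp_rot: [[-0.986, 0.169, 0.001], [0.169, 0.986, 0.001], [-0.001, 0.001, -1.0]]
contact_force: [0.3, -0.7, 0.7]
gripper_width: 0.33
grasp_force: 0.0
time: 20.75
eef_pos: [455.9, 228.7, 1.1]
tcp_rot: [[-0.986, 0.169, 0.0], [0.169, 0.986, 0.0], [-0.0, 0.0, -1.0]]
contact_force: [0.1, -0.2, -0.4]
gripper_width: 0.007
grasp_force: 0.0
```

```bash
python3 - <<'E'
from h import *
f=grab_frame("wrist"); save(f,"w12.png"); print(f["position"],proj(f,(457,228.7,8)))
for r in pinpoint("small_syringe",f): print(r,onz(f,r["point"],0))
E
```

```text
[375.9 243.  164.6] [np.float64(276.06485742243905), np.float64(264.4242249128343)]
{'point': [273.3, 258.0], 'confidence': 0.6} [457.1 227.2   0. ]
{'point': [67.8, 386.7], 'confidence': 0.33} [523.   85.2   0. ]
```

View pics/w12.png

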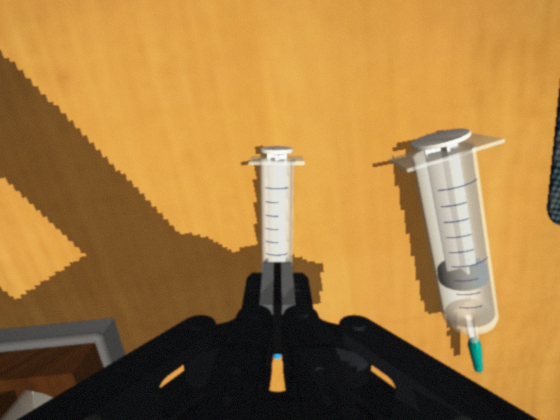

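The shut fingers at (277,285) hide the barrel, and the flange at (277,160) hasn't moved. I'll reopen and close one row at a time, reading the forces.

```bash
F='egrep grip|grasp|contact|eef'; 
python3 -m crank '[{"roll":0,"xyz":[0,0,0],"fingers":-0.35},{"roll":0,"xyz":[0,0,0],"fingers":-0.35},{"roll":0,"xyz":[0,0,0],"fingers":-0.35}]' 20| $F
python3 -m crank '[{"roll":0,"xyz":[0,0,0],"fingers":-0.5}]' | $F
python3 -m crank '[{"roll":0,"xyz":[0,0,0],"fingers":-0.6}]' | $F
python3 -m crank '[{"roll":0,"xyz":[0,0,0],"fingers":-0.7}]' | $F
python3 -m crank '[{"roll":0,"xyz":[0,0,0],"fingers":-0.8}]' | $F
python3 -m crank '[{"roll":0,"xyz":[0,0,0],"fingers":-0.9}]' | $F
python3 -m crank '[{"roll":0,"xyz":[0,0,0],"fingers":-1}]' | $F
python3 -m crank '[{"roll":0,"xyz":[0,0,0],"fingers":-1}]' | $F
```

```text
eef_pos: [455.9, 228.6, 1.0]
contact_force: [-0.5, 0.4, -0.1]
gripper_width: 0.324
grasp_force: 0.0
eef_pos: [455.9, 228.6, 1.0]
contact_force: [-0.1, 0.1, 0.1]
gripper_width: 0.251
grasp_force: 0.0
eef_pos: [455.9, 228.6, 1.0]
contact_force: [-0.8, -0.4, -0.3]
gripper_width: 0.202
grasp_force: 0.0
eef_pos: [455.9, 228.7, 1.0]
contact_force: [-0.1, 0.6, -0.4]
gripper_width: 0.147
grasp_force: 0.0
eef_pos: [455.9, 228.7, 1.0]
contact_force: [-0.7, -0.2, 0.9]
gripper_width: 0.104
grasp_force: 0.0
eef_pos: [455.9, 228.7, 1.0]
contact_force: [-0.2, 0.0, -0.4]
gripper_width: 0.052
grasp_force: 0.0
eef_pos: [455.9, 228.6, 1.0]
contact_force: [0.9, -0.2, 0.9]
gripper_width: 0.004
grasp_force: 0.0
eef_pos: [455.8, 228.7, 1.0]
contact_force: [-0.0, 0.1, -0.3]
gripper_width: 0.003
grasp_force: 0.0
```

The fingers close freely with no contact at all, which doesn't fit the geometry. I'll take one composite close-up (scene and wrist, fingers opened) to see why.

```bash
python3 -m crank '[{"roll":0,"xyz":[0,0,0],"fingers":-0.2},{"roll":0,"xyz":[0,0,0],"fingers":-0.2},{"roll":0,"xyz":[0,0,0],"fingers":-0.2}]' 20 >/dev/null
python3 - <<'E'
from h import *
f=grab_frame("scene"); w=grab_frame("wrist")
p=proj(f,(456,228.7,5)); print(p)
c=np.array(p).astype(int); a=f["image"][max(0,c[1]-45):c[1]+35,c[0]-50:c[0]+50]
b=w["image"][200:350,190:370]
a=cv2.resize(a,(400,320),interpolation=cv2.INTER_CUBIC); b=cv2.resize(b,(400,333),interpolation=cv2.INTER_CUBIC)
im=np.zeros((333,800,3),np.uint8); im[:320,:400]=a; im[:,400:]=b
cv2.imwrite("pics/comp.png",im[:,:,::-1])
E
```

```text
[np.float64(272.4628236024982), np.float64(271.2778732106897)]
```

View pics/comp.png

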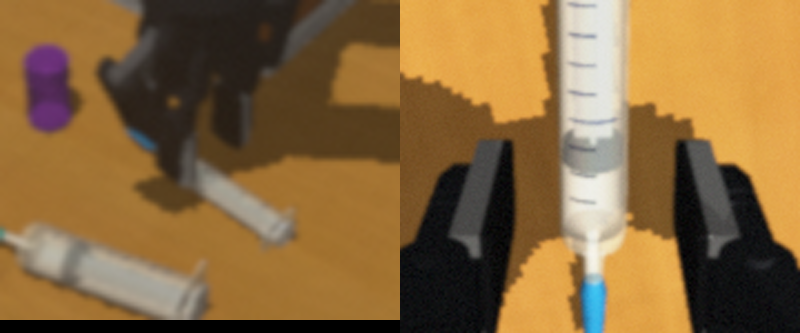

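The fingers straddle the barrel near the plunger seal, but in the scene view their tips look some 10 mm above the bench. I'll probe down gently in small steps, watching the force.

```bash
F='egrep contact|eef'; 
for i in 1 2 3 4; do :; done
python3 -m crank '[{"roll":0,"xyz":[0,0,0.002],"fingers":-0.2},{"roll":0,"xyz":[0,0,0],"fingers":-0.2}]' 20| $F
python3 -m crank '[{"roll":0,"xyz":[0,0,0.002],"fingers":-0.2},{"roll":0,"xyz":[0,0,0],"fingers":-0.2}]' 20| $F
python3 -m crank '[{"roll":0,"xyz":[0,0,0.002],"fingers":-0.2},{"roll":0,"xyz":[0,0,0],"fingers":-0.2}]' 20| $F
```

```text
eef_pos: [455.7, 228.6, -1.3]
contact_force: [0.8, -0.2, 0.4]
eef_pos: [455.7, 228.6, -3.3]
contact_force: [0.5, -0.5, 0.2]
eef_pos: [455.7, 228.6, -5.3]
contact_force: [-0.1, -0.4, 0.6]
```

```bash
F='egrep contact|eef|grip|grasp'; 
python3 -m crank '[{"roll":0,"xyz":[0,0,0],"fingers":-0.5},{"roll":0,"xyz":[0,0,0],"fingers":-0.5}]' 25| $F
python3 -m crank '[{"roll":0,"xyz":[0,0,0],"fingers":-0.7},{"roll":0,"xyz":[0,0,0],"fingers":-0.7}]' 25| $F
python3 -m crank '[{"roll":0,"xyz":[0,0,0],"fingers":-0.9},{"roll":0,"xyz":[0,0,0],"fingers":-1}]' 25| $F
python3 -m crank '[{"roll":0,"xyz":[0,0,0],"fingers":-1},{"roll":0,"xyz":[0,0,0],"fingers":-1}]' 25| $F
```

```text
eef_pos: [455.9, 228.7, -4.9]
contact_force: [-0.6, -0.7, -0.3]
gripper_width: 0.25
grasp_force: 0.0
eef_pos: [455.9, 228.7, -4.9]
contact_force: [0.3, -0.7, -0.3]
gripper_width: 0.153
grasp_force: 0.0
eef_pos: [455.9, 228.6, -5.0]
contact_force: [-0.2, -0.1, 0.0]
gripper_width: 0.002
grasp_force: 0.0
eef_pos: [455.9, 228.7, -5.0]
contact_force: [-0.3, 0.2, 0.1]
gripper_width: -0.003
grasp_force: 0.0
```

Even shut at z = -5 nothing touches, and the wrist view also puts the tips about 20 mm short of the reported TCP. So the real fingertips sit well behind it, which explains the loose hold on the bottle's cap. Opening and probing further down.

```bash
F='egrep contact|eef'; 
python3 -m crank '[{"roll":0,"xyz":[0,0,0],"fingers":-0.2},{"roll":0,"xyz":[0,0,0],"fingers":-0.2},{"roll":0,"xyz":[0,0,0],"fingers":-0.2},{"roll":0,"xyz":[0,0,0.003],"fingers":-0.2},{"roll":0,"xyz":[0,0,0],"fingers":-0.2}]' 25| $F
python3 -m crank '[{"roll":0,"xyz":[0,0,0.002],"fingers":-0.2},{"roll":0,"xyz":[0,0,0],"fingers":-0.2}]' | $F
python3 -m crank '[{"roll":0,"xyz":[0,0,0.002],"fingers":-0.2},{"roll":0,"xyz":[0,0,0],"fingers":-0.2}]' | $F
python3 - <<'E'
from h import *
w=grab_frame("wrist"); s=sense(); print(s["eef_pos"],s["contact_force"])
fl=210/np.tan(np.radians(w["fovy"])/2); print("f",fl,"tcp in cam",np.array(w["rotation"]).T@(np.array(s["eef_pos"])-w["position"]))
R=np.array(s["tcp_rot"])
for back in (0,10,20,25,30):
    P=np.array(s["eef_pos"])+R@np.array([11,0,-back]); print(back,proj(w,P))
E
```

```text
eef_pos: [455.5, 228.5, -8.5]
contact_force: [-0.4, 0.4, -0.9]
eef_pos: [455.7, 228.6, -10.3]
contact_force: [-0.7, 0.1, 0.8]
eef_pos: [455.7, 228.6, -12.3]
contact_force: [-0.4, 0.8, -0.1]
[455.7 228.6 -12.2] [-0.7 -0.2  0.7]
f 337.4662244532792 tcp in cam [ -0.7  24.6 180.8]
0 [np.float64(275.66686524829043), np.float64(237.71602234065378)]
10 [np.float64(275.6027387998061), np.float64(245.6778281369033)]
20 [np.float64(275.53094025747305), np.float64(254.59218506795202)]
25 [np.float64(275.4917204242919), np.float64(259.4616375720329)]
30 [np.float64(275.45000518360706), np.float64(264.6409146554559)]
```

```bash
F='egrep contact|eef|grip|grasp'; 
python3 -m crank '[{"roll":0,"xyz":[0,0,0.003],"fingers":-0.3},{"roll":0,"xyz":[0,0,0],"fingers":-0.3}]' | $F
python3 -m crank '[{"roll":0,"xyz":[0,0,0.003],"fingers":-0.3},{"roll":0,"xyz":[0,0,0],"fingers":-0.3}]' | $F
python3 -m crank '[{"roll":0,"xyz":[0,0,0],"fingers":-0.6},{"roll":0,"xyz":[0,0,0],"fingers":-0.8},{"roll":0,"xyz":[0,0,0],"fingers":-0.8}]' 20| $F
python3 -m crank '[{"roll":0,"xyz":[0,0,0],"fingers":-1},{"roll":0,"xyz":[0,0,0],"fingers":-1}]' 20| $F
```

```text
eef_pos: [455.6, 228.6, -15.4]
contact_force: [0.4, 0.2, 0.4]
gripper_width: 0.349
grasp_force: 0.0
eef_pos: [455.6, 228.5, -18.5]
contact_force: [0.1, -0.2, 0.4]
gripper_width: 0.352
grasp_force: 0.0
eef_pos: [455.9, 228.7, -17.9]
contact_force: [0.2, 0.0, -0.6]
gripper_width: 0.183
grasp_force: 22.4
eef_pos: [455.8, 228.7, -18.0]
contact_force: [0.1, 0.6, -0.9]
gripper_width: 0.179
grasp_force: 22.5
```

The syringe is gripped (22 N, 15 mm wide). Lift high over the jar, align with the tray and fly to the blue saddles.

```bash
python3 -m crank '[{"roll":0,"xyz":[0,0,-0.01],"fingers":-1},{"roll":0,"xyz":[0,0,-0.03],"fingers":-1},{"roll":0,"xyz":[0,0,-0.04],"fingers":-1},{"roll":0,"xyz":[0,0,-0.04],"fingers":-1},{"roll":-0.06,"xyz":[0,0,-0.03],"fingers":-1},{"roll":-0.06,"xyz":[0,0,0],"fingers":-1},{"roll":0,"xyz":[0,0,0],"fingers":-1}]' 30
python3 -m crank '[{"roll":0,"xyz":[-0.0135,-0.036,0],"fingers":-1},{"roll":0,"xyz":[-0.0135,-0.036,0],"fingers":-1},{"roll":0,"xyz":[-0.0135,-0.036,0],"fingers":-1},{"roll":0,"xyz":[-0.0135,-0.036,0],"fingers":-1},{"roll":0,"xyz":[-0.0135,-0.036,0],"fingers":-1},{"roll":0,"xyz":[-0.0135,-0.036,0],"fingers":-1},{"roll":0,"xyz":[-0.0135,-0.036,0],"fingers":-1},{"roll":0,"xyz":[-0.0135,-0.036,0],"fingers":-1}]'
python3 -m crank '[{"roll":0,"xyz":[0,0,0],"fingers":-1},{"roll":0,"xyz":[0,0,0],"fingers":-1}]'
python3 - <<'E'
from h import *
f=look("wrist",["small_syringe","tweezer_saddles","syringe_saddles"],"w13.png",{"small_syringe":155})
# blue saddle blobs and grey
hsv=cv2.cvtColor(f["image"],cv2.COLOR_RGB2HSV)
m=((hsv[:,:,0]>108)&(hsv[:,:,0]<130)&(hsv[:,:,1]>150)&(hsv[:,:,2]>40)).astype(np.uint8)
n,_,st,c=cv2.connectedComponentsWithStats(m)
for i in range(1,n):
    if st[i,4]>60: print("blue",st[i],c[i],onz(f,c[i],22)[:2])
s=sense()
for r in cut_out("small_syringe",f)[:1]:
    yx=np.argwhere(r["pixels"])[:,::-1]
    P=np.array([onz(f,q,s["eef_pos"][2]+26)[:2] for q in yx]); c=P.mean(0); u=np.linalg.svd(P-c,full_matrices=0)[2][0]; u*=np.sign(u[0])
    t=(P-c)@u; print(r["box"],"range",t.min(),t.max(),"mid",c+u*(t.min()+t.max())/2,"yaw",np.degrees(np.arctan2(u[1],u[0])))
E
```

```text
time: 26.2
eef_pos: [456.4, 228.9, 133.8]
tcp_rot: [[-0.999, 0.049, 0.003], [0.049, 0.999, 0.001], [-0.003, 0.001, -1.0]]
contact_force: [0.6, 0.2, -0.3]
gripper_width: 0.174
grasp_force: 32.4
time: 27.0
eef_pos: [549.1, -65.9, 131.3]
tcp_rot: [[-0.999, 0.052, -0.002], [0.052, 0.999, 0.0], [0.002, 0.0, -1.0]]
contact_force: [0.5, -0.4, 0.1]
gripper_width: 0.174
grasp_force: 32.4
time: 27.2
eef_pos: [548.9, -64.8, 131.1]
tcp_rot: [[-0.999, 0.053, -0.002], [0.053, 0.999, 0.001], [0.002, 0.001, -1.0]]
contact_force: [0.2, 0.3, -0.2]
gripper_width: 0.171
grasp_force: 32.4
t 27.2 tcp [548.9 -64.8 131.1] yawx 177.0 grip 0.17107053242489523
small_syringe 0.93 [271.9 279.7] [549.1 -66.6]
   cut 0.62 [241.9, 154.8, 308.9, 386.4] rectc [550.9 -64.3] size 25.597668386325477 122.85254177277633 yaw -1.3658041876557514
tweezer_saddles 0.87 [349.  192.3] [552.2   0.4]
tweezer_saddles 0.7 [435.8 232.5] [595.4  81.9]
   cut 0.7 [305.8, 105.1, 397.5, 267.4] rectc [553.5   3. ] size 147.71881222927016 69.03852510894548 yaw 176.7898587880071
syringe_saddles 0.78 [268.1 194. ] [549.9 -72.1]
   cut 0.85 [223.8, 108.2, 308.7, 269.6] rectc [549.1 -71.6] size 68.14875751461811 147.9851671000097 yaw -1.2577476878737974
blue [249 217  10  20 126] [254.5 227.3] [573.9 -84.9]
[241.9, 154.8, 308.9, 386.4] range -43.85657105215354 76.18913051344214 mid [549.  -64.5] yaw -3.0837215793747568
```

```bash
F='egrep contact|eef|grip|grasp'; python3 -m crank '[{"roll":0,"xyz":[-0.001,-0.005,0.02],"fingers":-1},{"roll":0,"xyz":[0,0,0.03],"fingers":-1},{"roll":0,"xyz":[0,0,0.03],"fingers":-1},{"roll":0,"xyz":[0,0,0.02],"fingers":-1},{"roll":0,"xyz":[0,0,0],"fingers":-1},{"roll":0,"xyz":[0,0,0.01],"fingers":-1},{"roll":0,"xyz":[0,0,0.008],"fingers":-1},{"roll":0,"xyz":[0,0,0],"fingers":-1}]' | $F
python3 -m crank '[{"roll":0,"xyz":[0,0,0.004],"fingers":-1},{"roll":0,"xyz":[0,0,0],"fingers":-1}]' | $F
python3 -m crank '[{"roll":0,"xyz":[0,0,0.003],"fingers":-1},{"roll":0,"xyz":[0,0,0],"fingers":-1}]' | $F
python3 - <<'E'
from h import *
f=grab_frame("wrist"); save(f,"w14.png"); s=sense()
r=cut_out("small_syringe",f)[0]
yx=np.argwhere(r["pixels"])[:,::-1]
P=np.array([onz(f,q,s["eef_pos"][2]+26)[:2] for q in yx]); c=P.mean(0); u=np.linalg.svd(P-c,full_matrices=0)[2][0]; u*=np.sign(u[0])
t=(P-c)@u; print(r["box"],"range",t.min(),t.max(),"mid",c+u*(t.min()+t.max())/2,"yaw",np.degrees(np.arctan2(u[1],u[0])))
for l in ("syringe_saddles","tweezer_saddles"):
  for q in pinpoint(l,f): print(l,q,onz(f,q["point"],3))
hsv=cv2.cvtColor(f["image"],cv2.COLOR_RGB2HSV)
m=((hsv[:,:,0]>105)&(hsv[:,:,0]<130)&(hsv[:,:,1]>130)&(hsv[:,:,2]>40)).astype(np.uint8)
n,_,st,c=cv2.connectedComponentsWithStats(m)
for i in range(1,n):
    if st[i,4]>60: print("blue",st[i],c[i],onz(f,c[i],28)[:2])
E
```

```text
eef_pos: [549.9, -69.3, 13.5]
contact_force: [-0.1, -0.9, -0.7]
gripper_width: 0.175
grasp_force: 32.4
eef_pos: [550.2, -69.4, 10.0]
contact_force: [0.5, 0.2, 0.3]
gripper_width: 0.176
grasp_force: 32.4
eef_pos: [550.0, -69.4, 6.8]
contact_force: [1.0, -0.2, 0.0]
gripper_width: 0.171
grasp_force: 32.4Traceback (most recent call last):
  File "<stdin>", line 3, in <module>
IndexError: list index out of range
```

```bash
F='egrep contact|eef'; 
python3 -m crank '[{"roll":0,"xyz":[0,0,0.002],"fingers":-1},{"roll":0,"xyz":[0,0,0],"fingers":-1}]' | $F
python3 -m crank '[{"roll":0,"xyz":[0,0,0.0015],"fingers":-1},{"roll":0,"xyz":[0,0,0],"fingers":-1}]' | $F
python3 - <<'E'
from h import *
f=grab_frame("wrist"); s=sense()
for l in ("small_syringe","syringe_saddles","tweezer_saddles"):
  for q in pinpoint(l,f)[:2]: print(l,q,onz(f,q["point"],22 if "small" in l else 3))
hsv=cv2.cvtColor(f["image"],cv2.COLOR_RGB2HSV)
m=((hsv[:,:,0]>100)&(hsv[:,:,0]<130)&(hsv[:,:,1]>130)&(hsv[:,:,2]>40)).astype(np.uint8)
n,_,st,c=cv2.connectedComponentsWithStats(m)
for i in range(1,n):
    if st[i,4]>40: print("blue",st[i],c[i],onz(f,c[i],28)[:2],hsv[m>0].mean(0))
E
```

```text
eef_pos: [550.0, -69.4, 4.8]
contact_force: [-0.2, -0.0, -0.3]
eef_pos: [550.4, -69.9, 4.0]
contact_force: [-0.8, -2.2, 3.6]
small_syringe {'point': [276.3, 275.0], 'confidence': 0.81} [551.5 -69.7  22. ]
syringe_saddles {'point': [23.9, 181.1], 'confidence': 0.24} [ 503.  -193.6    3. ]
tweezer_saddles {'point': [404.6, 252.8], 'confidence': 0.96} [552.3  -0.7   3. ]
blue [233 195  26  39 689] [247.7 215.8] [518.2 -80.6] [109.  213.8 162.1]
blue [296 195  20  39 507] [303.6 216.9] [520. -56.] [109.  213.8 162.1]
```

Contact came at the expected height, with the blue prongs symmetric about the barrel. Release and go look at the tweezers.

```bash
python3 -m crank '[{"roll":0,"xyz":[0,0,0],"fingers":-0.6},{"roll":0,"xyz":[0,0,0],"fingers":-0.3},{"roll":0,"xyz":[0,0,0],"fingers":-0.3},{"roll":0,"xyz":[0,0,0],"fingers":-0.3},{"roll":0,"xyz":[0,0,-0.02],"fingers":-0.3},{"roll":0,"xyz":[0,0,-0.04],"fingers":-0.3},{"roll":0,"xyz":[0,0,-0.04],"fingers":-0.3},{"roll":0,"xyz":[0,0,-0.03],"fingers":-0.3}]'|egrep 'eef|grip'
python3 -m crank '[{"roll":0,"xyz":[0.014,-0.042,0],"fingers":-0.3},{"roll":0,"xyz":[0.014,-0.042,0],"fingers":-0.3},{"roll":0,"xyz":[0.013,-0.043,0],"fingers":-0.3},{"roll":0,"xyz":[0,0,0],"fingers":-0.3},{"roll":0,"xyz":[0,0,0],"fingers":-0.3}]'
cat >> h.py <<'E'
def axis(f,l,z,k=0):
    r=cut_out(l,f)[k]; yx=np.argwhere(r["pixels"])[:,::-1]
    P=np.array([onz(f,q,z)[:2] for q in yx]); c=P.mean(0); u=np.linalg.svd(P-c,full_matrices=0)[2][0]; u*=np.sign(u[0])
    t=(P-c)@u; n=np.array([-u[1],u[0]]); v=(P-c)@n
    print(l,round(r["confidence"],2),r["box"],"len",np.ptp(t),"wid",np.ptp(v),"mid",c+u*(t.min()+t.max())/2,"yaw",np.degrees(np.arctan2(u[1],u[0])))
E
python3 - <<'E'
from h import *
f=look("wrist",["steel_tweezers","black_tweezers","small_syringe"],"w15.png",{"small_syringe":22,"steel_tweezers":4})
axis(f,"steel_tweezers",4); axis(f,"small_syringe",30)
E
```

```text
eef_pos: [550.6, -69.3, 136.2]
gripper_width: 0.351
time: 30.8
eef_pos: [502.6, -194.8, 133.3]
tcp_rot: [[-0.999, 0.052, -0.0], [0.052, 0.999, 0.001], [0.0, 0.001, -1.0]]
contact_force: [-0.0, 0.5, -0.2]
gripper_width: 0.348
grasp_force: 0.0
t 30.8 tcp [ 502.6 -194.8  133.3] yawx 177.0 grip 0.3477092929307006
steel_tweezers 0.72 [271.4 192.1] [ 502.6 -199.1]
   cut 0.82 [264.5, 137.9, 273.3, 156.3] rectc [ 461.4 -200.1] size 5.982624826386718 11.940884923254037 yaw -3.319417770561305
black_tweezers 0.87 [142.4 158.6] [ 467.1 -311.1]
   cut 0.96 [126.4, 65.9, 150.9, 233.7] rectc [ 463.3 -312. ] size 16.056482371626544 147.06388759965168 yaw -6.282987407664834
small_syringe 0.67 [418.7 242.7] [551.  -70.5]
   cut 0.81 [406.2, 180.6, 448.0, 308.8] rectc [553.7 -70. ] size 121.79628423634746 26.83206774699652 yaw 171.87342088418538
steel_tweezers 0.82 [264.5, 137.9, 273.3, 156.3] len 11.962984550656135 wid 6.348651705588387 mid [ 461.4 -200.3] yaw -0.04157440058736779
small_syringe 0.81 [406.2, 180.6, 448.0, 308.8] len 120.81524454289708 wid 25.77888886807846 mid [550.8 -70.4] yaw -2.99161663228958
```

The syringe lies in the blue pair at (550.8,-70.4), yaw -3°. The tweezers mask is only partial, so I'll segment the steel by colour.

```bash
python3 - <<'E'
from h import *
f=grab_frame("wrist"); im=f["image"].astype(int)
a=cv2.cvtColor(f["image"],cv2.COLOR_RGB2HSV)
wood=np.median(a[140:250,285:320].reshape(-1,3),0); print("wood",wood)
reg=np.zeros(a.shape[:2],bool); reg[125:262,245:305]=1
m=reg&(a[:,:,1]<wood[1]*0.6)
n,lab,st,c=cv2.connectedComponentsWithStats(cv2.dilate(m.astype(np.uint8),np.ones((3,3))))
for i in range(1,n): print(st[i],c[i])
yx=np.argwhere(m)[:,::-1]; print(len(yx))
P=np.array([onz(f,q,5)[:2] for q in yx]); c=P.mean(0); u=np.linalg.svd(P-c,full_matrices=0)[2][0]; u*=np.sign(u[0]); t=(P-c)@u; v=(P-c)@np.array([-u[1],u[0]])
print("len",np.ptp(t),"wid",np.ptp(v),"mid",c+u*(t.min()+t.max())/2,"yaw",np.degrees(np.arctan2(u[1],u[0])))
for r in range(130,262,6): 
    k=np.where(m[r])[0]; print(r,(k.min(),k.max(),len(k)) if len(k) else None,end="; ")
E
```

```text
wood [ 17. 174. 210.]
[261 138  21 109 783] [270.1 185.1]
[279 204   3  29  87] [280. 218.]
401
len 99.64077806428767 wid 14.639173745295373 mid [ 505.4 -198.1] yaw 2.806157426666048
130 None; 136 None; 142 (np.int64(264), np.int64(268), 5); 148 (np.int64(262), np.int64(271), 10); 154 (np.int64(263), np.int64(272), 2); 160 (np.int64(262), np.int64(274), 4); 166 (np.int64(262), np.int64(276), 4); 172 (np.int64(262), np.int64(277), 4); 178 (np.int64(277), np.int64(278), 2); 184 (np.int64(263), np.int64(279), 4); 190 (np.int64(264), np.int64(279), 3); 196 (np.int64(265), np.int64(280), 4); 202 (np.int64(266), np.int64(267), 2); 208 (np.int64(267), np.int64(280), 3); 214 (np.int64(268), np.int64(280), 3); 220 (np.int64(270), np.int64(280), 3); 226 (np.int64(272), np.int64(280), 2); 232 (np.int64(273), np.int64(274), 2); 238 (np.int64(275), np.int64(280), 4); 244 (np.int64(277), np.int64(280), 4); 250 None; 256 None;
```

Tweezers segmented: 99.6 × 14.6 mm, matching their size, with middle at (505,-198) and yaw about +3.5°. Descend with narrowed fingers.

```bash
F='egrep contact|eef|grip|grasp'; python3 -m crank '[{"roll":-0.11,"xyz":[0,0,0],"fingers":-0.3},{"roll":0,"xyz":[-0.002,-0.003,0.03],"fingers":-0.35},{"roll":0,"xyz":[0,0,0.03],"fingers":-0.35},{"roll":0,"xyz":[0,0,0.03],"fingers":-0.35},{"roll":0,"xyz":[0,0,0.03],"fingers":-0.35},{"roll":0,"xyz":[0,0,0.02],"fingers":-0.35},{"roll":0,"xyz":[0,0,0.008],"fingers":-0.35},{"roll":0,"xyz":[0,0,0],"fingers":-0.4}]' 25 | $F
python3 -m crank '[{"roll":0,"xyz":[0,0,0],"fingers":-0.4},{"roll":0,"xyz":[0,0,0.003],"fingers":-0.4},{"roll":0,"xyz":[0,0,0],"fingers":-0.4}]' | $F
python3 -m crank '[{"roll":0,"xyz":[0,0,0.002],"fingers":-0.4},{"roll":0,"xyz":[0,0,0],"fingers":-0.4}]' | $F
python3 - <<'E'
from h import *
f=grab_frame("wrist"); s=sense(); a=cv2.cvtColor(f["image"],cv2.COLOR_RGB2HSV)
reg=np.zeros(a.shape[:2],bool); reg[100:258,235:320]=1
m=reg&(a[:,:,1]<105)
for r in range(110,258,10):
    k=np.where(m[r])[0]; print(r,(k.min(),k.max()) if len(k) else None, end="; ")
print(proj(f,(505,-198,5)), pinpoint("steel_tweezers",f)[:1])
E
```

```text
eef_pos: [504.5, -196.8, -15.4]
contact_force: [-0.1, -0.5, 0.4]
gripper_width: 0.306
grasp_force: 0.0
eef_pos: [505.5, -197.3, -16.8]
contact_force: [0.1, 0.6, -0.4]
gripper_width: 0.301
grasp_force: 0.0
eef_pos: [505.0, -197.1, -19.5]
contact_force: [-0.3, -0.5, -1.3]
gripper_width: 0.302
grasp_force: 0.0
110 None; 120 None; 130 None; 140 None; 150 None; 160 None; 170 None; 180 (np.int64(271), np.int64(279)); 190 (np.int64(268), np.int64(282)); 200 (np.int64(266), np.int64(284)); 210 (np.int64(264), np.int64(285)); 220 (np.int64(263), np.int64(288)); 230 (np.int64(261), np.int64(289)); 240 (np.int64(261), np.int64(290)); 250 (np.int64(260), np.int64(290)); [np.float64(274.19745884766013), np.float64(279.59267309139415)] [{'point': [274.7, 274.8], 'confidence': 0.93}]
```

```bash
F='egrep contact|eef|grip|grasp'; 
python3 -m crank '[{"roll":0,"xyz":[0,0,0.001],"fingers":-0.4},{"roll":0,"xyz":[0,0,0],"fingers":-0.4}]' | $F
python3 -m crank '[{"roll":0,"xyz":[0,0,0],"fingers":-0.6},{"roll":0,"xyz":[0,0,0],"fingers":-0.8},{"roll":0,"xyz":[0,0,0],"fingers":-1},{"roll":0,"xyz":[0,0,0],"fingers":-1}]' 25| $F
```

```text
eef_pos: [505.0, -197.1, -20.6]
contact_force: [0.8, -0.8, 0.1]
gripper_width: 0.3
grasp_force: 0.0
eef_pos: [505.2, -197.1, -20.4]
contact_force: [-0.2, 0.8, 1.0]
gripper_width: 0.151
grasp_force: 26.0
```

Tweezers gripped (13 mm). Lift and carry them to the grey pair at (552.5,1.5).

```bash
F='egrep contact|eef|grip|grasp|rot'; 
python3 -m crank '[{"roll":0,"xyz":[0,0,-0.01],"fingers":-1},{"roll":0,"xyz":[0,0,-0.03],"fingers":-1},{"roll":0,"xyz":[0,0,-0.04],"fingers":-1},{"roll":0.055,"xyz":[0,0,-0.04],"fingers":-1},{"roll":0.055,"xyz":[0,0,0],"fingers":-1},{"roll":0,"xyz":[0,0,0],"fingers":-1}]' 30|$F
python3 -m crank '[{"roll":0,"xyz":[-0.006,0.033,0],"fingers":-1},{"roll":0,"xyz":[-0.006,0.034,0],"fingers":-1},{"roll":0,"xyz":[-0.006,0.033,0],"fingers":-1},{"roll":0,"xyz":[-0.006,0.034,0],"fingers":-1},{"roll":0,"xyz":[-0.006,0.033,0],"fingers":-1},{"roll":0,"xyz":[-0.007,0.034,0],"fingers":-1},{"roll":0,"xyz":[0,0,0],"fingers":-1},{"roll":0,"xyz":[0,0,0],"fingers":-1}]'|$F
python3 - <<'E'
from h import *
f=look("wrist",["tweezer_saddles","steel_tweezers"],"w16.png",{"steel_tweezers":120})
s=sense()
for back in (0,): 
  for dx in (-27,27):
    u=np.array([.9987,-.051]); 
    for yy in (-16,16):
      p=np.array([552.3,1.5])+u*dx+np.array([.051,.9987])*yy; print(dx,yy,proj(f,(*p,33)))
E
```

```text
eef_pos: [505.7, -197.4, 101.5]
tcp_rot: [[-0.999, 0.05, 0.003], [0.05, 0.999, -0.001], [-0.003, -0.001, -1.0]]
contact_force: [-0.2, 0.6, -0.8]
gripper_width: 0.147
grasp_force: 30.3
eef_pos: [551.3, 2.2, 98.4]
tcp_rot: [[-0.999, 0.047, -0.002], [0.047, 0.999, -0.0], [0.002, -0.0, -1.0]]
contact_force: [0.4, -0.5, -0.1]
gripper_width: 0.145
grasp_force: 30.3
t 34.7 tcp [551.3   2.2  98.4] yawx 177.3 grip 0.14528226284064608
tweezer_saddles 0.95 [276.1 204.3] [552.1   2. ]
   cut 0.66 [228.1, 109.4, 321.0, 286.8] rectc [552.6   1.1] size 68.68586768757983 146.7778973118568 yaw -0.30509475754961074
steel_tweezers 0.64 [278.3 275.7] [550.9   3.4]
steel_tweezers 0.42 [185.8 206.7] [514.6 -35.9]
steel_tweezers 0.28 [383.9 255.4] [542.7  53. ]
   cut 0.57 [259.6, 170.0, 292.2, 366.6] rectc [552.9   2.4] size 13.279665725355922 103.15555843307504 yaw -1.9247533553417357
-27 -16 [np.float64(252.3308683842128), np.float64(180.40285907449666)]
-27 16 [np.float64(298.34324853882254), np.float64(180.54567992281335)]
27 -16 [np.float64(253.77650722384905), np.float64(251.0638646699827)]
27 16 [np.float64(296.6496294700634), np.float64(251.18465990806337)]
```

The tweezers are held at about (552,2.5), right over the grey pair's measured (552,2). Lowering.

```bash
F='egrep contact|eef'; 
python3 -m crank '[{"roll":0,"xyz":[0,0,0.03],"fingers":-1},{"roll":0,"xyz":[0,0,0.03],"fingers":-1},{"roll":0,"xyz":[0,0,0.02],"fingers":-1},{"roll":0,"xyz":[0,0,0],"fingers":-1},{"roll":0,"xyz":[0,0,0.008],"fingers":-1},{"roll":0,"xyz":[0,0,0.004],"fingers":-1},{"roll":0,"xyz":[0,0,0],"fingers":-1}]' |$F
python3 -m crank '[{"roll":0,"xyz":[0,0,0.002],"fingers":-1},{"roll":0,"xyz":[0,0,0],"fingers":-1}]' | $F
python3 -m crank '[{"roll":0,"xyz":[0,0,0.0015],"fingers":-1},{"roll":0,"xyz":[0,0,0],"fingers":-1}]' | $F
```

```text
eef_pos: [552.2, 1.7, 7.8]
contact_force: [-0.6, 0.0, -0.3]
eef_pos: [552.2, 1.8, 5.8]
contact_force: [-0.5, 0.2, -0.4]
eef_pos: [552.0, 1.9, 4.0]
contact_force: [0.3, 0.4, -1.4]
```

```bash
F='egrep contact|eef'; 
python3 -m crank '[{"roll":0,"xyz":[0,0,0.0015],"fingers":-1},{"roll":0,"xyz":[0,0,0],"fingers":-1}]' | $F
python3 -m crank '[{"roll":0,"xyz":[0,0,0.001],"fingers":-1},{"roll":0,"xyz":[0,0,0],"fingers":-1}]' | $F
```

```text
eef_pos: [551.9, 1.8, 2.3]
contact_force: [0.4, 0.1, -0.3]
eef_pos: [552.1, 1.8, 1.6]
contact_force: [0.1, -0.7, 1.3]
```

Just touching at the expected height. Release, retreat, and check everything.

```bash
python3 -m crank '[{"roll":0,"xyz":[0,0,0],"fingers":-0.7},{"roll":0,"xyz":[0,0,0],"fingers":-0.4},{"roll":0,"xyz":[0,0,0],"fingers":-0.4},{"roll":0,"xyz":[0,0,0],"fingers":-0.4},{"roll":0,"xyz":[0,0,-0.02],"fingers":-0.4},{"roll":0,"xyz":[0,0,-0.04],"fingers":-0.4},{"roll":0,"xyz":[0,0,-0.04],"fingers":-0.4},{"roll":0,"xyz":[0,0,-0.04],"fingers":-0.4}]'|egrep 'eef|grip'
python3 -m crank '[{"roll":0,"xyz":[0.03,0,-0.03],"fingers":-0.4},{"roll":0,"xyz":[0.03,0,-0.03],"fingers":-0.4},{"roll":0,"xyz":[0.03,0,0],"fingers":-0.4},{"roll":0,"xyz":[0,0,0],"fingers":-0.4},{"roll":0,"xyz":[0,0,0],"fingers":-0.4}]'|egrep 'eef'
python3 - <<'E'
from h import *
z={"small_syringe":22,"steel_tweezers":22,"red_jar":10,"dark_bottle":11}
f=look("wrist",NAMES,"w17.png",z)
axis(f,"steel_tweezers",27); axis(f,"small_syringe",30)
s=grab_frame("top")
print("top")
for l in ("black_tweezers","large_syringe","red_jar","dark_bottle","steel_tweezers","small_syringe"):
    for r in pinpoint(l,s)[:4]: print(l,round(r["confidence"],2),onz(s,r["point"],z.get(l,0))[:2])
E
```

```text
eef_pos: [551.7, 1.8, 142.9]
gripper_width: 0.298
eef_pos: [462.2, 6.3, 201.7]
t 37.75 tcp [462.2   6.3 201.7] yawx 177.1 grip 0.3011980385949371
red_jar 0.94 [350.9 219.7] [516.2  87.3]
   cut 0.65 [333.1, 205.6, 404.2, 279.6] rectc [546.8 105.3] size 56.04816048473377 97.17259498504887 yaw 41.83654484822038
dark_bottle 0.94 [465.9 249.2] [558.9 220.3]
dark_bottle 0.83 [548.4 323.3] [666.7 336.5]
dark_bottle 0.61 [352.  283.1] [596.8  90. ]
   cut 0.68 [535.9, 315.5, 558.1, 344.3] rectc [672.  343.3] size 24.46967204792737 49.788405146525996 yaw 48.085405711663476
   cut 0.59 [455.1, 239.6, 506.9, 278.9] rectc [571.8 239.5] size 27.202860994938774 66.29903142678988 yaw 52.289276674224936
steel_tweezers 0.54 [275.2 256.1] [551.1   0.5]
   cut 0.55 [274.0, 214.2, 280.4, 271.0] rectc [534.9   4.2] size 6.606067846960277 65.5179472401268 yaw -0.3886509017969782
   cut 0.23 [194.7, 212.2, 219.8, 289.5] rectc [539.7 -74.8] size 97.28191627906627 25.66479937304337 yaw 171.7515876395578
small_syringe 0.97 [211.8 260.4] [552.8 -71.4]
   cut 0.97 [193.4, 211.6, 224.0, 289.6] rectc [539.3 -74.
[... 1013 characters left out ...]
.64 [212.5 251.2] [550.3 -73.7]
syringe_saddles 0.57 [277.5 254.8] [558.9   2.7]
   cut 0.7 [176.3, 194.9, 247.5, 303.8] rectc [548.1 -71.7] size 69.8841632927922 148.73655206840655 yaw -2.479487370035294
steel_tweezers 0.55 [274.0, 214.2, 280.4, 271.0] len 64.61739485395243 wid 6.721745055661012 mid [532.6   5.6] yaw 2.410750883595903
small_syringe 0.97 [193.4, 211.6, 224.0, 289.6] len 95.86982897844098 wid 25.596877786429737 mid [535.8 -69.6] yaw -3.707109263367714
top
black_tweezers 0.43 [ 469.7 -311.4]
large_syringe 0.69 [479.3 320.3]
dark_bottle 0.69 [675.7 174.7]
dark_bottle 0.6 [553.7 224.1]
dark_bottle 0.57 [661.4 341.7]
dark_bottle 0.52 [598.6  85.9]
small_syringe 0.54 [550.9 -65.5]
```

All positions agree with the targets, and the look-alikes haven't moved.

```bash
python3 -c "
from workcell import *
print(finish_job())"
```

```text
the job is handed in; nothing more can be done
None
```

I handed in the job at about 38 s of the 115 s allowed, with the jar, bottle, tweezers and small syringe all measured in their own places and the black tweezers and large syringe unmoved; no verdict came back.

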